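# Fit the drip grille under the coffee machine's spout and set the cup on it

### The arm

A 6-joint arm with a two-finger parallel gripper is mounted at the origin on a cart in front of the work surface, level with it; the furniture and walls round the work are solid. World frame = base frame: x ahead of the robot, y to its left, z up, the work surface at z = 0. Lengths are in m, angles in rad, forces in N, time in s.
With the tool pointing down it reaches from about 0.425 to 0.95 m from the base axis. Payload 3.5 kg.
Tool frame: the origin (TCP) lies on the centre line of the jaws, within the pads' length; the fingertips stand 8 mm ahead of it and the grasp point (between the pads) lies 11 mm behind it; z points along the fingers, y is the line along which they close (so a half turn about z gives the same grasp; the last joint's range is limited). The gripper opens to 85 mm and grips with 20 to 120 N. Pads are 22 mm wide; open, the fingers measure 114 mm over their backs; the gripper's body (76 mm by 85 mm) begins 54 mm behind the grasp point. The pads swing forward as they close: fully open they stand 13 mm farther back than shut.
Start: joints at [-1.387, 0.286, 1.577, -0, 1.279, -0.15], TCP at [0.221, -0.638, 0.213] pointing down, gripper open.
Joint ranges: [-2.77, 2.77], [-0.9, 2.22], [0.21, 2.48], [-1.53, 4.67], [0.24, 2.81], [-2.84, 2.84]. Speed limits (rad/s): [2.79, 2.79, 3.14, 3.14, 3.14, 3.14].

### API

Orientations are given as a unit quaternion [x, y, z, w].
In Python, from plant import ctrl gives the robot as it stands. The module is installed in compiled form; this text tells all that it offers.
- The arm moves only by the tool send_rows, never from a script. Its argument "steps" is a list of rows, each a list of 5 numbers: the shift along the tool's x, y, z in m, then the turn about the tool's z in degrees, then the opening, from -1 (shut) to 1 (fully open). A call has 1 to 12 rows; each row is the pose to reach, as a shift and turn from the pose commanded when the call began, along the tool's axes at that moment; what a row does not reach only later rows make up. A row lasts 1/10 s, in which the tool goes at most 50 mm and 8.59 degrees, less where a joint would pass 70% of its speed; a pose out of reach is approached as far as the arm can. A call with a gripper value outside its range is refused whole. The fingers move at their own pace and stop on an object; "squeeze" is the grip in N (left out, the last holds). Time passes only in rows, so rows that repeat a pose let the fingers close. It gives the time, the measured TCP pose, the force, the opening and the grip force at its end, in the units of the state.
- ctrl.get_state(): the state, without advancing time (a new reading comes with each control period).
- ctrl.read_camera(name): name is "side" or "top"; returns the picture (384x512x3 uint8, red, green, blue); there is no depth.
- ctrl.calibration(name): a dict with "intrinsics" (3x3 intrinsics, pixels), "k1" (the pictures are not rectified: a ray, as slopes to the right and down, at radius r is drawn at 1 + k1 r^2 times it, then the intrinsics apply), "extrinsics" (4x4, takes a point from world to camera coordinates). Camera axes: x right, y up, looking along -z (the intrinsics and any distortion apply to the point x, -y, -z); pixel columns grow to the right and rows downward; lengths in m; the calibration is good to about 2 mm. A picture is of the moment at which its call begins. calibration takes no time and is no camera call.
- ctrl.sign_off(): hands the job in; it is judged then, once.
The state is a dict: "time": time; "qpos": joint angles; "dq": joint speeds; "joint_efforts": joint torques, N m; "eef_pos": TCP position; "tcp_rot": TCP orientation; "contact_force": force on the tool from outside, world axes, zero at the start; "wrist_torque": the same for the moment, N m; "opening": opening from 0.0 (shut) to 1.0 (fully open); "finger_force": force on a finger pad.
Only numpy, scipy, OpenCV 4.12 (cv2) and the standard library are available. Lean on these libraries where they do the work, as an engineer would, in place of code of your own. Each camera call takes 0.05 s, during which the arm holds its last target. There are 200 camera calls.

### The job

Get the coffee machine ready for a small coffee: take the loose drip grille by its sloping handle and slide it, handle towards the front, onto the upper of the two pairs of runners under the brew head until its corner hole drops over the pin there and it lies flat. Then stand the small white cup upright on the grille, centred under the spout, and let go. Keep the cup upright all the way and leave the tin, the spice jar and the teaspoon where they stand.

Things in the scene. Friction and masses are not known exactly. Their poses are not given: they have to be found in the camera images.
- machine: Fixed black coffee machine, 190 wide (y), 180 deep, 348 high. Origin on the worktop, mid front edge of its cup bay; x into the machine (towards the robot's right), z up. Bay open to the front, x = 0 to 105, foot slab top z = 20, side cheeks (inner faces y = +-84, first 14 mm flared outwards, tops z = 128). On each cheek two runners, 105 long, y = +-55 to +-84, tops at z = 55 and z = 100 mm
- upper_mouth (a point): Point between the front ends of the upper runners, level with their tops (machine frame 0, 0, 100 mm). Over the upper runners' rear part each cheek has a lip (underside z = 121, top 127, x = 45 to 105, inner edges y = +-72), so a plate must be slid in from the front
- pin_upper (a point): Foot, on the axis, of the round pin (12 diameter, 7 high) on the upper right-hand runner (machine frame 20, -66, 100 mm). A like pin stands on the lower right-hand runner, 45 mm below
- spout (a point): Lower tip of the spout, a 16 mm tube pointing down (machine frame 50, 0, 260 mm), under the steel brew head, which overhangs the whole bay from x = 0 in full width, underside z = 285, top z = 345: below it the tool must slope about 40 degrees from vertical, fingers pointing into the machine
- grille: Loose slotted steel plate, 100 deep (x), 160 wide (y), 5 thick, 0.14 kg, lying flat at the start. Origin at the centre of its underside; x points to its back edge (goes in first), y left, z up. A black handle bar, 16 wide (y), 14 thick, rises from the middle of its front edge, leaning 40 degrees from vertical towards -x, top at z = 44. Seated, its origin is at about machine frame 50, 0, 100 mm
- grille_hole (a point): Centre of the 18 mm round hole near the plate's front right corner, at the underside (grille frame -30, -66, 0 mm)
- grille_grip (a point): Point on the handle's axis, 12 mm from its top end, to grip across the 16 mm width (along y), tool leaning with the handle (grille frame -69, 0, 30 mm)
- grille_back (a point): Middle of the plate's back edge at the underside (grille frame 50, 0, 0 mm)
- cup: Loose small white ceramic cup without handle, open at the top, 60 in diameter at the rim and narrower at the foot, 75 high, about 0.15 kg, standing on the black drying mat, whose top is at z = 6 mm. Origin at the centre of its underside, z up. It and the tin may have swapped places.
- tin: Bystander: green lacquered tin with white lid, 62 in diameter, 67 high; origin at the centre of its underside, z up
- spice_jar: Bystander: glass spice jar with red cap, 45 in diameter, 106 high; origin at the centre of its underside, z up
- spoon: Bystander: teaspoon 130 x 27 x 11 lying on the worktop; origin at its centre underneath
Not all that is in view belongs to the job. Leave any yellow look-alike of the cup alone.

How it is judged:
By the outcome, as a careful person would: the job done as asked, in the order asked, and still so for the second after the job is handed in, with the robot touching nothing.
It also fails if it takes over 58 s, if anything falls off the work surface, if the arm or the gripper's body presses on something with over 40 N, if the wrist force passes 120 N, or if a joint passes its speed limit or range.

## Working session

There is one attempt and no reset: what is moved stays moved. The work goes in short steps, Python scripts to look and compute and a tool call to move; the robot and the scene stay as the last step left them, time stands still between calls to the robot, and variables do not carry over. Pictures are saved under pics/ and viewed, at most 10 in all, crops included, and the job is handed in when it is done.

Besides the shell and the picture viewer there is one more tool, called as a command line: name --pt "numbers of a row" for each row, then --argument value for the rest. send_rows: Moves the arm, as the interface text tells. Its arguments: {"type":"object","properties":{"steps":{"type":"array","items":{"type":"array","items":{"type":"number"}}},"squeeze":{"type":"number"}},"required":["steps"]}

```bash
mkdir -p pics
python3 - <<'E'
from plant import ctrl
import cv2,numpy as np
ims=[]
for n in("side","top"):
    im=ctrl.read_camera(n); np.save(f"pics/{n}0.npy",im)
    cv2.imwrite(f"pics/{n}0.png",cv2.resize(im[:,:,::-1],(800,600),interpolation=cv2.INTER_CUBIC))
    c=ctrl.calibration(n); print(n,np.round(c["intrinsics"],1).tolist(),c["k1"],np.round(c["extrinsics"],4).tolist())
s=ctrl.get_state(); print({k:np.round(v,3).tolist() for k,v in s.items()})
E
```

```text
side [[361.3, 0.0, 255.4], [0.0, 361.3, 193.0], [0.0, 0.0, 1.0]] -0.026765565014016474 [[-0.9882, -0.1517, 0.0197, 0.5992], [0.073, -0.3541, 0.9323, -0.1239], [-0.1344, 0.9228, 0.361, -1.0501], [0.0, 0.0, 0.0, 1.0]]
top [[430.6, 0.0, 261.2], [0.0, 430.6, 190.0], [0.0, 0.0, 1.0]] 0.018247160503662402 [[0.0027, -0.9999, -0.0105, 0.2533], [0.9809, 0.0006, 0.1944, -0.5968], [-0.1944, -0.0108, 0.9809, -1.2782], [0.0, 0.0, 0.0, 1.0]]
{'time': 0.1, 'qpos': [-1.387, 0.287, 1.578, 0.0, 1.279, -0.15], 'dq': [0.0, -0.002, -0.003, 0.001, -0.001, -0.001], 'joint_efforts': [0.001, -40.73, -29.37, -0.0, 0.003, -0.0], 'eef_pos': [0.221, -0.637, 0.212], 'tcp_rot': [0.986, 0.166, -0.0, -0.001], 'contact_force': [0.899, -0.038, -0.534], 'wrist_torque': [0.032, -0.005, -0.017], 'finger_force': 0.0, 'opening': 1.0}
```

View pics/side0.png

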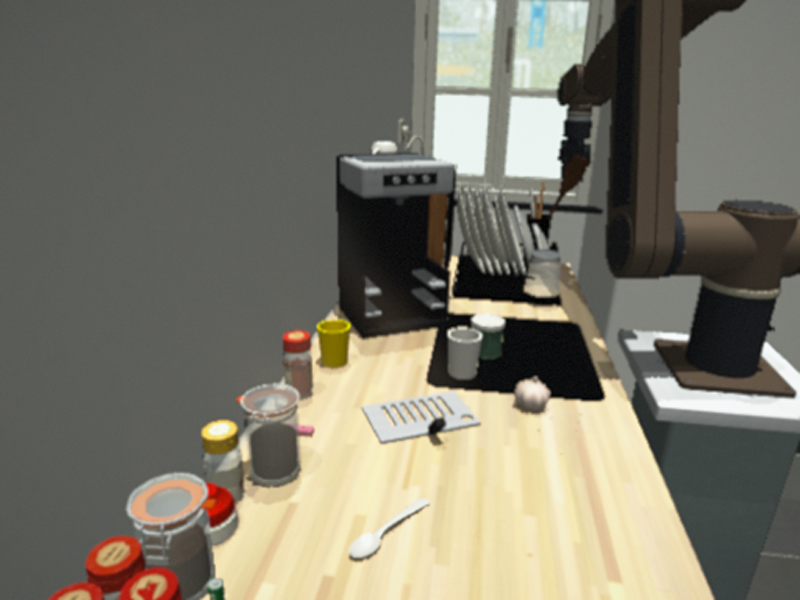

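View pics/top0.png

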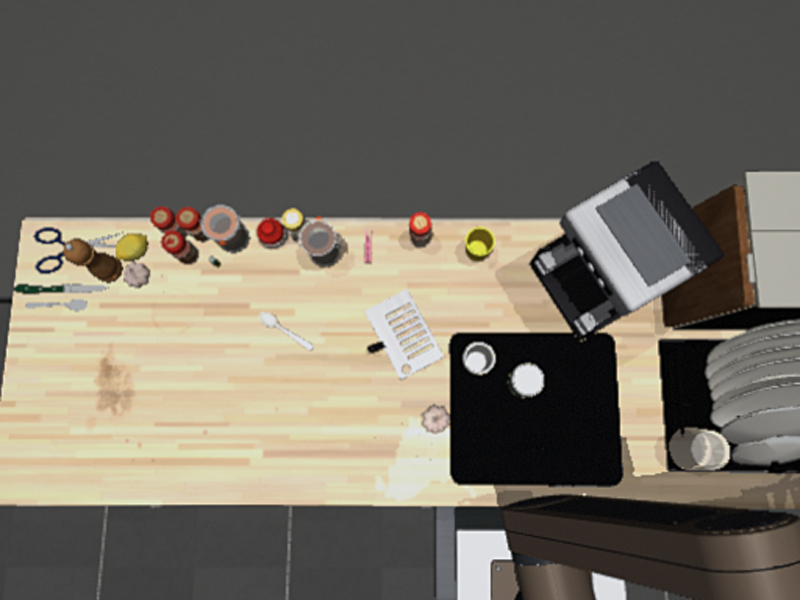

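Side view: white cup at (463,353), green tin with white lid at (488,337), yellow look-alike at (334,343), grille at (420,415) with its handle at (437,425). Top view: open white cup at (478,358), lidded tin at (527,380), yellow cup at (480,243), grille at (405,335) with handle at (376,348), machine at (620,250) with its mouth facing lower left. The cup that fits is the open white one at top (478,358) / side (463,353). The tin is lidded and green, and the look-alike is yellow. I'll confirm in one crop.

```bash
cat > h.py <<'E'
import numpy as np,cv2
from plant import ctrl
C={n:ctrl.calibration(n) for n in("side","top")}
def ray(n,u,v):
    c=C[n];K=np.array(c["intrinsics"]);E=np.array(c["extrinsics"])
    d=cv2.undistortPoints(np.array([[[u,v]]],float),K,np.array([c["k1"],0,0,0.]))[0,0]
    R=E[:3,:3];o=-R.T@E[:3,3];return o,R.T@np.array([d[0],-d[1],-1])
def plane(n,u,v,z):
    o,d=ray(n,u,v);return o+d*(z-o[2])/d[2]
def tri(a,b):  # pixel in side, pixel in top
    (o1,d1),(o2,d2)=ray("side",*a),ray("top",*b)
    t=np.linalg.lstsq(np.c_[d1,-d2],o2-o1,rcond=None)[0]
    p,q=o1+d1*t[0],o2+d2*t[1];return (p+q)/2,np.linalg.norm(p-q)
def proj(n,p):
    c=C[n];E=np.array(c["extrinsics"]);q=E[:3,:3]@np.array(p)+E[:3,3];x,y=q[0]/-q[2],-q[1]/-q[2]
    s=1+c["k1"]*(x*x+y*y);K=c["intrinsics"];return np.array([K[0][0]*x*s+K[0][2],K[1][1]*y*s+K[1][2]])
def crop(im,x0,y0,x1,y1,s): return cv2.resize(im[y0:y1,x0:x1],None,fx=s,fy=s,interpolation=cv2.INTER_CUBIC)
E
python3 - <<'E'
from h import *
s=np.load("pics/side0.npy")[:,:,::-1];t=np.load("pics/top0.npy")[:,:,::-1]
o=np.zeros((600,800,3),np.uint8)
a=crop(s,210,90,300,220,4);o[:520,:360]=a
b=crop(t,335,100,445,220,4);o[:480,360:800]=b
c=crop(s,275,195,335,255,2);o[480:600,360:480]=c
c=crop(t,285,210,355,250,3);o[480:600,480:690]=c
cv2.imwrite("pics/crop1.png",o)
# grille top view mask
h=cv2.cvtColor(t,cv2.COLOR_BGR2HSV)
m=((h[:,:,1]<35)&(h[:,:,2]>150)).astype(np.uint8);w=np.zeros_like(m);w[180:245,228:287]=m[180:245,228:287]
w=cv2.morphologyEx(w,cv2.MORPH_CLOSE,np.ones((7,7)))
cs=max(cv2.findContours(w,0,2)[0],key=cv2.contourArea)
bx=cv2.boxPoints(cv2.minAreaRect(cs));P=np.array([plane("top",u,v,.005) for u,v in bx])
print("grille px",bx.round(1).tolist(),P.round(4).tolist(),P.mean(0).round(4),[np.linalg.norm(P[i]-P[i-1]).round(4) for i in range(4)])
# handle black
k=(h[:,:,2]<60).astype(np.uint8);k2=np.zeros_like(k);k2[205:235,228:252]=k[205:235,228:252]
y,x=np.nonzero(k2);print("handle top px",x.mean(),y.mean(),plane("top",x.mean(),y.mean(),.03))
hs=cv2.cvtColor(s,cv2.COLOR_BGR2HSV);k=hs[:,:,2]<60;k2=np.zeros_like(k);k2[260:285,265:290]=k[260:285,265:290]
ys,xs=np.nonzero(k2);print("handle side",xs.mean(),ys.mean(),tri((xs.mean(),ys.mean()),(x.mean(),y.mean())))
E
```

```text
grille px [[232.3000030517578, 198.39999389648438], [260.70001220703125, 183.39999389648438], [284.29998779296875, 227.89999389648438], [255.89999389648438, 242.89999389648438]] [[0.5796, 0.348, 0.005], [0.6293, 0.2565, 0.005], [0.4847, 0.1812, 0.005], [0.437, 0.2713, 0.005]] [0.5327 0.2643 0.005 ] [np.float64(0.162), np.float64(0.1041), np.float64(0.163), np.float64(0.1019)]
handle top px 240.2051282051282 221.92307692307693 [0.50038998 0.32018863 0.03      ]
handle side 278.8666666666667 272.76666666666665 (array([0.50273393, 0.32064092, 0.0222237 ]), np.float64(0.0027655593608074008))
```

View pics/crop1.png

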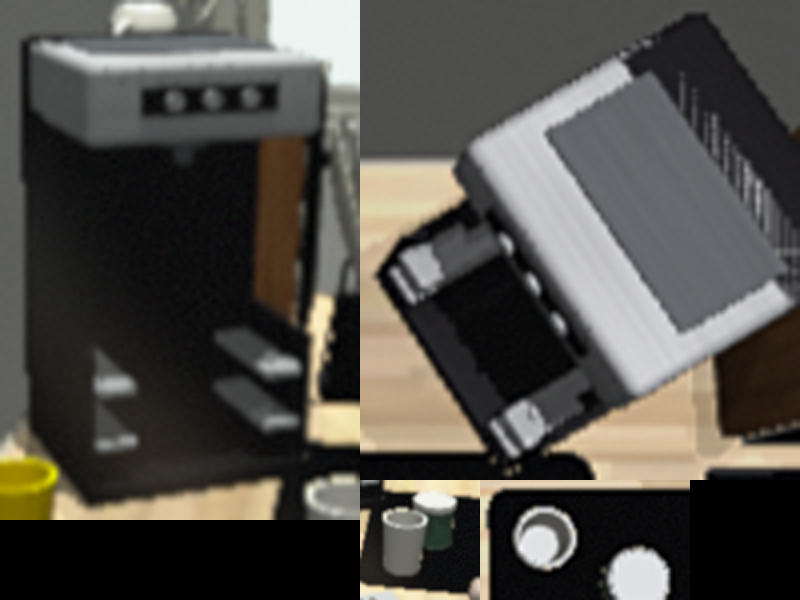

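send_rows --pt "0 0 -0.05 0 1" --pt "0 0 -0.08 0 1"

```text
time: 0.3
eef_pos: [0.2212, -0.6376, 0.2945]
tcp_rot: [0.986, 0.166, -0.0, -0.0]
contact_force: [-1.1, 0.3, 1.4]
opening: 0.999
finger_force: 0.0
```

The crop confirms it: the open-topped white cup is at crop (403,540) and the green tin with its flat white lid stands behind it. The machine's steel head front edge runs from crop (460,165) to (630,395) in the top view. The rows carry no tilt value, so I need to find out how the tool can be made to slope. I'll raise and turn it first.

send_rows --pt "0 0 -0.05 -8 1" --pt "0 0 -0.1 -16 1" --pt "0 0 -0.15 -24 1" --pt "0.02 -0.03 -0.2 -32 1" --pt "0.05 -0.07 -0.25 -40 1" --pt "0.08 -0.11 -0.25 -48 1" --pt "0.11 -0.15 -0.25 -56 1" --pt "0.14 -0.19 -0.25 -64 1" --pt "0.17 -0.23 -0.25 -72 1" --pt "0.17 -0.26 -0.25 -80 1" --pt "0.17 -0.26 -0.25 -88 1" --pt "0.17 -0.26 -0.25 -96 1"

```text
time: 1.5
eef_pos: [0.2967, -0.3344, 0.5442]
tcp_rot: [0.533, 0.846, -0.001, 0.001]
contact_force: [-0.7, -1.1, -0.5]
opening: 1.0
finger_force: 0.0
```

Run:
```python
from h import *
L=lambda x,y:(210+x/4-.5,90+y/4-.5)      # left crop -> side px
T=lambda x,y:(335+(x-360)/4-.5,100+y/4-.5) # right crop -> top px
a=plane("top",*T(462,165),.34);b=plane("top",*T(630,394),.34);print("head FL,FR top",a,b,np.linalg.norm(a-b),np.degrees(np.arctan2(*(a-b)[:2][::-1]))-90,(a+b)/2)
print(tri(L(85,80),T(462,165)),tri(L(325,68),T(630,394)))
for n,z,p in(("runner UL front",.1,L(95,380)),("UL inner",.1,L(135,378)),("UR inner",.1,L(270,372)),("UR outer",.1,L(300,368))):print(n,plane("side",*p,z))
for n,z,p in(("cheek L outer front",.128,T(380,272)),("cheek R outer front",.128,T(508,470))):print(n,plane("top",*p,z))
print("spout tip",plane("side",*L(183,163),.26))
t=np.load("pics/top0.npy");s=np.load("pics/side0.npy")
# cup
hs=cv2.cvtColor(s,cv2.COLOR_RGB2HSV);w=s[205:245,284:309];print("cup side bright ext");m=(w.min(2)>90)&(w.max(2).astype(int)-w.min(2)<30)
n,l,st,c=cv2.connectedComponentsWithStats(m.astype(np.uint8));print(st[1:]+np.array([284,205,0,0,0]),)
w=t[215:245,290:322];m=(w.min(2)>90).astype(np.uint8);n,l,st,c=cv2.connectedComponentsWithStats(m);print("cup top",st[1:]+np.array([290,215,0,0,0]))
s_=ctrl.get_state();print({k:np.round(s_[k],3).tolist() for k in("time","qpos","eef_pos","tcp_rot")})
```

```text
head FL,FR top [0.66622589 0.00534209 0.34      ] [ 0.52140106 -0.089935    0.34      ] 0.17335499731983417 -56.659956811435414 [ 0.59381348 -0.04229646  0.34      ]
(array([0.67592286, 0.00432834, 0.33217052]), np.float64(0.013917470273235876)) (array([ 0.52088983, -0.09103604,  0.33647434]), np.float64(0.0022525756812760652))
runner UL front [ 0.68156977 -0.02146279  0.1       ]
UL inner [ 0.65193245 -0.03239266  0.1       ]
UR inner [ 0.54932942 -0.06840466  0.1       ]
UR outer [ 0.52654132 -0.08304689  0.1       ]
cheek L outer front [0.65125279 0.02122347 0.128     ]
cheek R outer front [ 0.50338893 -0.06641598  0.128     ]
spout tip [ 0.62546768 -0.08695879  0.26      ]
cup side bright ext
[[286 205  23  37 585]]
cup top [[296 219  21  21 280]]
{'time': 1.5, 'qpos': [-1.073, -0.273, 1.553, 0.0, 1.86, -1.519], 'eef_pos': [0.297, -0.334, 0.544], 'tcp_rot': [0.533, 0.846, -0.001, 0.001]}
```

send_rows --pt "0.005 0.015 -0.05 -5 1" --pt "0.005 0.015 -0.1 -5 1" --pt "0.005 0.015 -0.15 -5 1" --pt "0.005 0.015 -0.2 -5 1" --pt "0.005 0.015 -0.25 -5 1" --pt "0.005 0.015 -0.3 -5 1" --pt "0.005 0.015 -0.35 -5 1" --pt "0.005 0.015 -0.4 -5 1" --pt "0.005 0.015 -0.45 -5 1" --pt "0.005 0.015 -0.5 -5 1"

```text
time: 2.5
eef_pos: [0.2833, -0.2999, 0.9]
tcp_rot: [0.499, 0.867, -0.002, 0.006]
contact_force: [-0.1, 0.9, 0.4]
opening: 0.998
finger_force: 0.0
```

Run:
```python
from h import *
s_=ctrl.get_state();print({k:np.round(s_[k],3).tolist() for k in("time","qpos","eef_pos","tcp_rot")})
```

```text
{'time': 2.5, 'qpos': [-1.063, 0.265, 0.212, 0.007, 2.654, -1.583], 'eef_pos': [0.283, -0.3, 0.9], 'tcp_rot': [0.499, 0.867, -0.002, 0.006]}
```

send_rows --pt "0.05 0 -0.1 0 1" --pt "0.1 0 -0.2 0 1" --pt "0.15 0 -0.3 0 1" --pt "0.2 0 -0.3 0 1" --pt "0.25 0 -0.3 0 1" --pt "0.3 0 -0.3 0 1"

```text
time: 3.1
eef_pos: [0.1885, -0.1497, 0.961]
tcp_rot: [0.499, 0.866, -0.014, 0.023]
contact_force: [-0.2, 0.5, 0.3]
opening: 1.003
finger_force: 0.0
```

Run:
```python
from h import *
s_=ctrl.get_state();print({k:np.round(s_[k],3).tolist() for k in("time","qpos","eef_pos","tcp_rot")})
```

```text
{'time': 3.1, 'qpos': [-1.107, 0.065, 0.21, 0.007, 2.813, -1.625], 'eef_pos': [0.188, -0.15, 0.961], 'tcp_rot': [0.499, 0.866, -0.014, 0.023]}
```

send_rows --pt "0.05 0 0 0 1" --pt "0.1 0 0 0 1" --pt "0.15 0 0 0 1" --pt "0.2 0 0 0 1" --pt "0.25 0 0 0 1" --pt "0.3 0 0 0 1" --pt "0.3 0 0 0 1"

```text
time: 3.8
eef_pos: [0.0775, 0.068, 0.9376]
tcp_rot: [0.5, 0.866, -0.012, 0.027]
contact_force: [0.8, -0.4, 1.2]
opening: 1.0
finger_force: 0.0
```

Run:
```python
from h import *
s_=ctrl.get_state();print({k:np.round(s_[k],3).tolist() for k in("time","qpos","eef_pos","tcp_rot")})
```

```text
{'time': 3.8, 'qpos': [-0.393, -0.332, 0.608, -0.098, 2.813, -1.01], 'eef_pos': [0.077, 0.068, 0.938], 'tcp_rot': [0.5, 0.866, -0.012, 0.027]}
```

send_rows --pt "-0.05 0 0.05 0 1" --pt "-0.1 0 0.1 0 1" --pt "-0.15 0 0.15 0 1" --pt "-0.2 0 0.2 0 1" --pt "-0.25 0 0.25 0 1" --pt "-0.3 0 0.25 0 1"

```text
time: 4.4
eef_pos: [0.1785, -0.0991, 0.776]
tcp_rot: [0.499, 0.866, -0.015, 0.025]
contact_force: [0.2, -0.8, 0.3]
opening: 1.002
finger_force: 0.0
```

Run:
```python
from h import *
s_=ctrl.get_state();print({k:np.round(s_[k],3).tolist() for k in("time","qpos","eef_pos","tcp_rot")})
```

```text
{'time': 4.4, 'qpos': [-1.021, -0.535, 1.243, -0.003, 2.375, -1.548], 'eef_pos': [0.179, -0.099, 0.776], 'tcp_rot': [0.499, 0.866, -0.015, 0.025]}
```

send_rows --pt "-0.05 0 0.0 0 1" --pt "-0.1 0 0.02 0 1" --pt "-0.15 0 0.04 0 1" --pt "-0.2 0 0.06 0 1" --pt "-0.25 0 0.08 0 1" --pt "-0.3 0 0.08 0 1" --pt "-0.35 0 0.08 0 1" --pt "-0.4 0 0.08 0 1" --pt "-0.45 0 0.08 0 1" --pt "-0.5 0 0.08 0 1" --pt "-0.5 0 0.08 0 1"

```text
time: 5.5
eef_pos: [0.434, -0.5389, 0.7192]
tcp_rot: [0.499, 0.866, -0.013, 0.022]
contact_force: [0.7, -1.0, 0.1]
opening: 0.996
finger_force: 0.0
```

send_rows --pt "-0.1 0 -0.1 0 1" --pt "-0.15 0 -0.15 0 1"

```text
time: 5.7
eef_pos: [0.4315, -0.5495, 0.7243]
tcp_rot: [0.499, 0.866, -0.016, 0.03]
contact_force: [0.7, -0.9, -0.5]
opening: 0.999
finger_force: 0.0
```

send_rows --pt "-0.4 0 -0.4 0 1" --pt "-0.4 0 -0.4 0 1"

```text
time: 5.9
eef_pos: [0.4236, -0.5522, 0.7364]
tcp_rot: [0.498, 0.866, -0.024, 0.046]
contact_force: [-0.4, 1.5, 0.5]
opening: 1.0
finger_force: 0.0
```

Run:
```python
from h import *
s_=ctrl.get_state();print({k:np.round(s_[k],3).tolist() for k in("time","qpos","eef_pos","tcp_rot")})
```

```text
{'time': 5.9, 'qpos': [-1.065, 0.576, 0.21, 0.01, 2.252, -1.585], 'eef_pos': [0.424, -0.552, 0.736], 'tcp_rot': [0.498, 0.866, -0.024, 0.046]}
```

send_rows --pt "-0.4 0 -0.35 0 1"

```text
time: 6.0
eef_pos: [0.4227, -0.5588, 0.738]
tcp_rot: [0.498, 0.865, -0.028, 0.056]
contact_force: [0.1, 0.5, -0.1]
opening: 0.998
finger_force: 0.0
```

send_rows --pt "-0.4 0 -0.35 0 1"

```text
time: 6.1
eef_pos: [0.4219, -0.5651, 0.7398]
tcp_rot: [0.498, 0.864, -0.032, 0.066]
contact_force: [0.5, -0.4, -0.2]
opening: 0.999
finger_force: 0.0
```

send_rows --pt "-0.8 0 -0.7 0 1"

```text
time: 6.2
eef_pos: [0.4207, -0.5706, 0.7424]
tcp_rot: [0.497, 0.864, -0.036, 0.076]
contact_force: [0.4, 0.2, 0.0]
opening: 1.003
finger_force: 0.0
```

send_rows --pt "-0.4 0 -0.3 0 1" --pt "-0.4 0 -0.3 0 1" --pt "-0.4 0 -0.3 0 1" --pt "-0.4 0 -0.3 0 1"

```text
time: 6.6
eef_pos: [0.4165, -0.5876, 0.7383]
tcp_rot: [0.497, 0.863, -0.04, 0.086]
contact_force: [-0.4, 0.1, -0.5]
opening: 0.997
finger_force: 0.0
```

```bash
cat > st.py <<'E'
from h import *
from scipy.spatial.transform import Rotation as R
s=ctrl.get_state();M=R.from_quat(s["tcp_rot"]).as_matrix()
print("t",round(s["time"],2),"q",np.round(s["qpos"],2).tolist(),"p",np.round(s["eef_pos"],4).tolist(),"op",round(s["opening"],3),"ff",s["finger_force"],"F",np.round(s["contact_force"],1).tolist())
z=M[:,2];print("axes x,y,z",M.T.round(3).tolist(),"tilt",np.degrees(np.arccos(-z[2])).round(2),"az",np.degrees(np.arctan2(z[1],z[0])).round(1))
E
python3 st.py
```

```text
t 6.6 q [-1.1, 0.58, 0.21, 0.03, 2.17, -1.61] p [0.4165, -0.5876, 0.7383] op 0.997 ff 0.0 F [-0.4, 0.1, -0.5]
axes x,y,z [[-0.492, 0.85, -0.188], [0.864, 0.503, 0.015], [0.108, -0.155, -0.982]] tilt 10.88 az -55.2
```

send_rows --pt "-0.4 0.1 -0.25 0 1"

```text
time: 6.7
eef_pos: [0.4258, -0.5907, 0.738]
tcp_rot: [0.497, 0.861, -0.045, 0.097]
contact_force: [0.5, -0.6, 0.4]
opening: 1.001
finger_force: 0.0
```

send_rows --pt "-0.4 0.1 -0.25 0 1"

```text
time: 6.8
eef_pos: [0.4359, -0.5923, 0.7387]
tcp_rot: [0.495, 0.86, -0.05, 0.108]
contact_force: [0.3, -0.3, 0.3]
opening: 1.0
finger_force: 0.0
```

send_rows --pt "-0.4 0.1 -0.25 0 1"

```text
time: 6.9
eef_pos: [0.4445, -0.5934, 0.7406]
tcp_rot: [0.494, 0.859, -0.055, 0.119]
contact_force: [-0.5, 0.2, -0.5]
opening: 0.996
finger_force: 0.0
```

send_rows --pt "-0.4 0.1 -0.25 0 1"

```text
time: 7.0
eef_pos: [0.452, -0.5942, 0.7433]
tcp_rot: [0.493, 0.858, -0.06, 0.13]
contact_force: [-0.4, 0.7, 0.0]
opening: 1.005
finger_force: 0.0
```

send_rows --pt "-0.4 0.1 -0.2 0 1"

```text
time: 7.1
eef_pos: [0.4607, -0.5967, 0.745]
tcp_rot: [0.492, 0.856, -0.065, 0.142]
contact_force: [0.0, 0.9, 0.2]
opening: 1.002
finger_force: 0.0
```

send_rows --pt "-0.4 0.1 -0.2 0 1"

```text
time: 7.2
eef_pos: [0.4693, -0.5998, 0.7455]
tcp_rot: [0.491, 0.855, -0.069, 0.153]
contact_force: [0.3, 0.6, 0.7]
opening: 0.999
finger_force: 0.0
```

send_rows --pt "-0.4 0.1 -0.2 0 1"

```text
time: 7.3
eef_pos: [0.4771, -0.6022, 0.7471]
tcp_rot: [0.49, 0.853, -0.074, 0.164]
contact_force: [0.4, 0.3, 0.4]
opening: 0.997
finger_force: 0.0
```

send_rows --pt "-0.4 0.1 -0.2 0 1"

```text
time: 7.4
eef_pos: [0.4841, -0.6037, 0.7502]
tcp_rot: [0.489, 0.851, -0.078, 0.175]
contact_force: [-1.7, 0.6, -0.7]
opening: 1.001
finger_force: 0.0
```

```bash
python3 st.py
```

```text
t 7.4 q [-1.04, 0.58, 0.21, 0.04, 1.96, -1.54] p [0.4841, -0.6037, 0.7502] op 1.001 ff 0.0 F [-1.7, 0.6, -0.7]
axes x,y,z [[-0.46, 0.805, -0.375], [0.86, 0.509, 0.038], [0.222, -0.305, -0.926]] tilt 22.16 az -54.0
```

send_rows --pt "-0.4 -0.2 -0.15 0 1"

```text
time: 7.5
eef_pos: [0.4694, -0.6216, 0.7537]
tcp_rot: [0.486, 0.85, -0.082, 0.187]
contact_force: [-1.3, -0.2, 0.9]
opening: 0.999
finger_force: 0.0
```

send_rows --pt "-0.4 -0.2 -0.15 0 1"

```text
time: 7.6
eef_pos: [0.4504, -0.6431, 0.7551]
tcp_rot: [0.486, 0.847, -0.088, 0.196]
contact_force: [-0.2, -0.2, -1.0]
opening: 0.999
finger_force: 0.0
```

send_rows --pt "-0.4 -0.2 -0.15 0 1"

```text
time: 7.7
eef_pos: [0.4331, -0.6619, 0.757]
tcp_rot: [0.486, 0.845, -0.093, 0.205]
contact_force: [-0.5, 0.3, -0.0]
opening: 0.995
finger_force: 0.0
```

send_rows --pt "-0.4 -0.2 -0.15 0 1"

```text
time: 7.8
eef_pos: [0.4163, -0.6788, 0.7598]
tcp_rot: [0.485, 0.842, -0.098, 0.215]
contact_force: [0.1, -0.4, -0.2]
opening: 1.002
finger_force: 0.0
```

```bash
python3 st.py
```

```text
t 7.8 q [-1.18, 0.58, 0.21, 0.11, 1.88, -1.65] p [0.4163, -0.6788, 0.7598] op 1.002 ff 0.0 F [0.1, -0.4, -0.2]
axes x,y,z [[-0.437, 0.774, -0.458], [0.858, 0.511, 0.044], [0.268, -0.374, -0.888]] tilt 27.37 az -54.3
```

Run:
```python
from h import *
print("counter far end",plane("side",570/1.5625,262/1.5625,0), "rack far", plane("side",545/1.5625,190/1.5625,.25))
t=np.load("pics/top0.npy").astype(int)
# bright steel top of head: mask, minAreaRect-based edges
m=((t.min(2)>150)).astype(np.uint8);w=np.zeros_like(m);w[105:205,355:455]=m[105:205,355:455]
n,l,st,c=cv2.connectedComponentsWithStats(w);i=1+st[1:,4].argmax();print(st[i])
ys,xs=np.nonzero(l==i);pts=np.c_[xs,ys].astype(np.float32);hull=cv2.convexHull(pts);ap=cv2.approxPolyDP(hull,3,True)[:,0];
P=[plane("top",u,v,.345)[:2] for u,v in ap];
for a,b,pa in zip(P,P[1:]+P[:1],ap): print(pa,np.round(a,3),"len",np.linalg.norm(b-a).round(3),"az",np.degrees(np.arctan2(*(b-a)[::-1])).round(1))
```

```text
counter far end [ 1.92573515e-01 -6.41902918e-01 -5.55111512e-17] rack far [ 0.31412841 -0.38938103  0.25      ]
[ 363  115   79   83 1667]
[441. 175.] [ 0.577 -0.186] len 0.109 az 119.8
[403. 197.] [ 0.523 -0.091] len 0.178 az 30.2
[363. 136.] [ 0.677 -0.001] len 0.107 az -59.2
[399. 115.] [ 0.732 -0.093] len 0.18 az -149.1
```

send_rows --pt "0.04 -0.012 -0.035 0 1" --pt "0.08 -0.025 -0.07 0 1" --pt "0.12 -0.04 -0.11 0 1" --pt "0.16 -0.05 -0.15 0 1" --pt "0.2 -0.065 -0.19 0 1" --pt "0.22 -0.075 -0.21 0 1" --pt "0.22 -0.075 -0.21 0 1"

```text
time: 8.5
eef_pos: [0.198, -0.462, 0.8483]
tcp_rot: [0.484, 0.841, -0.102, 0.217]
contact_force: [0.3, 1.6, 1.4]
opening: 1.0
finger_force: 0.0
```

send_rows --pt "-0.4 -0.1 -0.15 0 1"

```text
time: 8.6
eef_pos: [0.2029, -0.4876, 0.876]
tcp_rot: [0.485, 0.842, -0.098, 0.215]
contact_force: [0.5, -0.1, 2.1]
opening: 0.999
finger_force: 0.0
```

send_rows --pt "-0.4 -0.1 -0.15 0 1"

```text
time: 8.7
eef_pos: [0.2073, -0.5144, 0.8998]
tcp_rot: [0.485, 0.842, -0.098, 0.216]
contact_force: [-1.0, -0.9, 2.0]
opening: 0.997
finger_force: 0.0
```

send_rows --pt "-0.4 -0.1 -0.15 0 1"

```text
time: 8.8
eef_pos: [0.21, -0.5385, 0.9103]
tcp_rot: [0.484, 0.84, -0.102, 0.223]
contact_force: [8.7, 9.2, 88.9]
opening: 1.0
finger_force: 0.0
```

send_rows --pt "-0.4 -0.1 -0.15 0 1"

```text
time: 8.9
eef_pos: [0.2102, -0.5665, 0.8953]
tcp_rot: [0.486, 0.839, -0.099, 0.225]
contact_force: [0.3, -2.5, -2.8]
opening: 0.999
finger_force: 0.0
```

```bash
python3 st.py
```

```text
t 8.9 q [-1.5, 0.34, 0.22, 0.3, 2.12, -1.8] p [0.2102, -0.5665, 0.8953] op 0.999 ff 0.0 F [0.3, -2.5, -2.8]
axes x,y,z [[-0.426, 0.771, -0.474], [0.86, 0.508, 0.052], [0.281, -0.385, -0.879]] tilt 28.46 az -53.9
```

Run:
```python
from h import *
im=ctrl.read_camera("side");cv2.imwrite("pics/side1.png",cv2.resize(im[:,:,::-1],(640,480)))
```

```text
(no output)
```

View pics/side1.png

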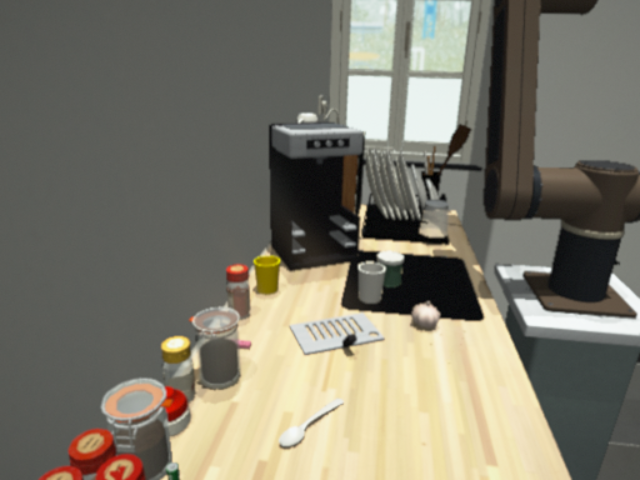

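The side view shows nothing near the arm, which is now above the frame, and the objects haven't moved. The force spike was the arm stopping at its joint limit. I'll go on tilting gently.

send_rows --pt "-0.34 -0.05 -0.18 0 1"

```text
time: 9.05
eef_pos: [0.2109, -0.5663, 0.9066]
tcp_rot: [0.483, 0.835, -0.113, 0.239]
contact_force: [0.2, 0.7, 0.4]
opening: 0.997
finger_force: 0.0
```

send_rows --pt "-0.34 -0.05 -0.18 0 1"

```text
time: 9.15
eef_pos: [0.2116, -0.5692, 0.9134]
tcp_rot: [0.48, 0.831, -0.123, 0.251]
contact_force: [-0.0, -0.2, 1.1]
opening: 1.001
finger_force: 0.0
```

send_rows --pt "-0.34 -0.05 -0.18 0 1"

```text
time: 9.25
eef_pos: [0.2117, -0.5749, 0.9173]
tcp_rot: [0.479, 0.828, -0.13, 0.261]
contact_force: [0.3, 0.2, -0.0]
opening: 1.006
finger_force: 0.0
```

send_rows --pt "-0.34 -0.05 -0.18 0 1"

```text
time: 9.35
eef_pos: [0.2114, -0.5805, 0.9211]
tcp_rot: [0.478, 0.824, -0.137, 0.271]
contact_force: [0.9, -0.3, -0.6]
opening: 1.0
finger_force: 0.0
```

```bash
python3 st.py
```

```text
t 9.35 q [-1.51, 0.33, 0.21, 0.33, 2.03, -1.8] p [0.2114, -0.5805, 0.9211] op 1.0 ff 0.0 F [0.9, -0.3, -0.6]
axes x,y,z [[-0.397, 0.713, -0.578], [0.862, 0.506, 0.032], [0.316, -0.485, -0.815]] tilt 35.38 az -57.0
```

send_rows --pt "-0.34 -0.05 -0.15 0 1"

```text
time: 9.45
eef_pos: [0.212, -0.5878, 0.9241]
tcp_rot: [0.476, 0.821, -0.144, 0.281]
contact_force: [0.4, 0.1, 0.3]
opening: 1.003
finger_force: 0.0
```

send_rows --pt "-0.34 -0.05 -0.15 0 1"

```text
time: 9.55
eef_pos: [0.2123, -0.5948, 0.9272]
tcp_rot: [0.475, 0.817, -0.151, 0.29]
contact_force: [0.0, -0.4, 0.2]
opening: 0.996
finger_force: 0.0
```

send_rows --pt "-0.34 -0.05 -0.12 0 1"

```text
time: 9.65
eef_pos: [0.2136, -0.6028, 0.9301]
tcp_rot: [0.474, 0.813, -0.158, 0.3]
contact_force: [-0.3, 0.4, 0.3]
opening: 0.997
finger_force: 0.0
```

```bash
python3 st.py
```

```text
t 9.65 q [-1.52, 0.34, 0.21, 0.34, 1.95, -1.81] p [0.2136, -0.6028, 0.9301] op 0.997 ff 0.0 F [-0.3, 0.4, 0.3]
axes x,y,z [[-0.371, 0.675, -0.638], [0.865, 0.501, 0.027], [0.338, -0.541, -0.77]] tilt 39.66 az -58.0
```

send_rows --pt "0.034 0.03 0.008 -0.5 1" --pt "0.068 0.06 0.016 -1 1" --pt "0.102 0.09 0.024 -1.5 1" --pt "0.136 0.118 0.032 -2 1" --pt "0.17 0.147 0.04 -2.3 1" --pt "0.204 0.176 0.048 -2.3 1" --pt "0.238 0.205 0.056 -2.3 1" --pt "0.272 0.234 0.064 -2.3 1" --pt "0.306 0.263 0.072 -2.3 1" --pt "0.34 0.292 0.081 -2.3 1" --pt "0.378 0.323 0.09 -2.3 1" --pt "0.413 0.354 0.099 -2.3 1"

```text
time: 10.85
eef_pos: [0.3996, -0.1975, 0.6009]
tcp_rot: [0.457, 0.822, -0.163, 0.298]
contact_force: [-0.2, 0.3, 0.5]
opening: 1.001
finger_force: 0.0
```

```bash
cat >> st.py <<'E'
import sys
for a in sys.argv[1:]:
    d=np.array(eval(a))-s["eef_pos"];print(a,"tool",(M.T@d).round(4).tolist(),"len",np.linalg.norm(d).round(3))
E
python3 st.py .45,.15,.5 .47,.373,.098
```

```text
t 10.85 q [-0.5, -0.58, 1.77, -0.33, 1.34, -1.08] p [0.3996, -0.1975, 0.6009] op 1.001 ff 0.0 F [-0.2, 0.3, 0.5]
axes x,y,z [[-0.404, 0.655, -0.639], [0.849, 0.529, 0.005], [0.341, -0.54, -0.769]] tilt 39.69 az -57.8
.45,.15,.5 tool [0.2716, 0.226, -0.0929] len 0.365
.47,.373,.098 tool [0.6663, 0.359, 0.1028] len 0.764
```

send_rows --pt "0.034 0.028 -0.012 0 1" --pt "0.068 0.056 -0.024 0 1" --pt "0.102 0.085 -0.035 0 1" --pt "0.136 0.113 -0.047 0 1" --pt "0.17 0.141 -0.058 0 1" --pt "0.204 0.17 -0.07 0 1" --pt "0.238 0.198 -0.082 0 1" --pt "0.272 0.226 -0.093 0 1" --pt "0.314 0.241 -0.072 0 1" --pt "0.356 0.255 -0.051 0 1" --pt "0.4 0.27 -0.03 0 1" --pt "0.442 0.284 -0.009 0 1"

```text
time: 12.05
eef_pos: [0.4584, 0.2479, 0.3264]
tcp_rot: [0.458, 0.823, -0.161, 0.296]
contact_force: [0.3, 0.4, 0.3]
opening: 0.995
finger_force: 0.0
```

```bash
python3 st.py .47,.373,.098 .5036,.319,.0215
```

```text
t 12.05 q [0.63, -0.06, 1.86, -0.69, 1.43, 0.2] p [0.4584, 0.2479, 0.3264] op 0.995 ff 0.0 F [0.3, 0.4, 0.3]
axes x,y,z [[-0.406, 0.658, -0.635], [0.848, 0.53, 0.006], [0.34, -0.536, -0.773]] tilt 39.4 az -57.6
.47,.373,.098 tool [0.2225, 0.0746, 0.1134] len 0.261
.5036,.319,.0215 tool [0.2219, 0.0741, 0.2129] len 0.316
```

send_rows --pt "0.037 0.012 0.02 0 0.2" --pt "0.075 0.025 0.04 0 0.2" --pt "0.112 0.037 0.06 0 0.2" --pt "0.15 0.05 0.08 0 0.2" --pt "0.187 0.062 0.1 0 0.2" --pt "0.222 0.074 0.12 0 0.2" --pt "0.222 0.074 0.15 0 0.2" --pt "0.222 0.074 0.15 0 0.2"

```text
time: 12.85
eef_pos: [0.4797, 0.3483, 0.0658]
tcp_rot: [0.457, 0.823, -0.166, 0.294]
contact_force: [0.3, -0.6, -0.2]
opening: 0.593
finger_force: 0.0
```

```bash
cat > look.py <<'E'
from h import *
import sys
# look.py name sx0 sy0 sx1 sy1 tx0 ty0 tx1 ty1
n=sys.argv[1];a=list(map(int,sys.argv[2:]))
S=ctrl.read_camera("side");T=ctrl.read_camera("top");np.save(f"pics/{n}_s.npy",S);np.save(f"pics/{n}_t.npy",T)
def f(im,b): s=min(400/(b[2]-b[0]),600/(b[3]-b[1]));return crop(im[:,:,::-1],*b,s),s
o=np.zeros((600,800,3),np.uint8)
for i,(im,b) in enumerate(((S,a[:4]),(T,a[4:]))):
    c,s=f(im,b);o[:c.shape[0],400*i:400*i+min(400,c.shape[1])]=c[:600,:400];print("scale",round(s,2))
cv2.imwrite(f"pics/{n}.png",o)
E
python3 look.py grip 230 190 310 300 215 165 305 255; python3 st.py .5036,.319,.0215; python3 -c "
from h import *
p=np.array([.4999,.325,.03]);print(proj('side',p),proj('top',p))"
```

```text
scale 5.0
scale 4.44
t 12.95 q [0.74, 0.42, 1.81, -0.74, 1.18, 0.58] p [0.4815, 0.3505, 0.0707] op 0.6 ff 0.0 F [-0.1, 0.3, 1.0]
axes x,y,z [[-0.406, 0.657, -0.635], [0.849, 0.528, 0.003], [0.338, -0.538, -0.772]] tilt 39.43 az -57.9
.5036,.319,.0215 tool [0.0016, 0.002, 0.0624] len 0.062
[280.71071417 271.15396199] [238.66861977 222.07676883]
```

View pics/grip.png

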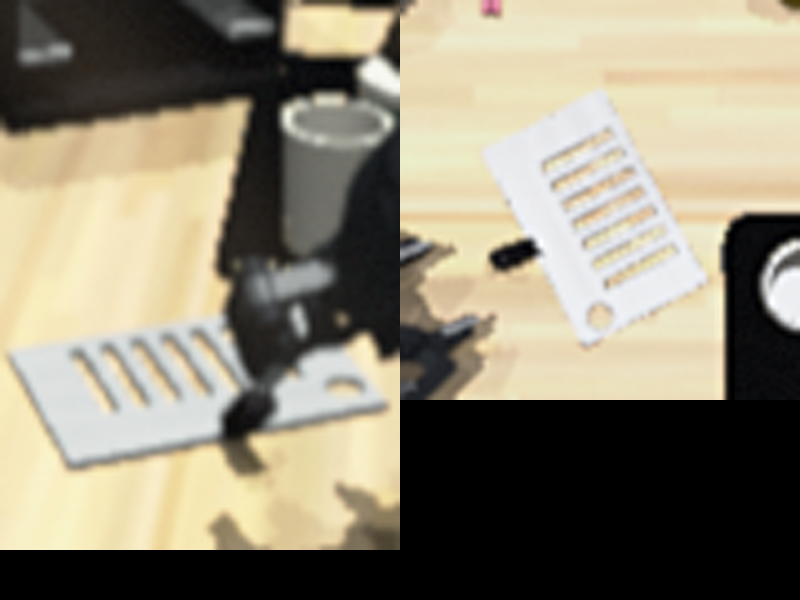

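The crop shows the open fingers on either side of the handle's line: top-view crop finger tips at (435,245) and (480,320), handle tip at (500,262). It also shows the open white cup. I'll go in and close.

send_rows --pt "0.001 0.002 0.03 0 0.2" --pt "0.002 0.002 0.055 0 0.2" --pt "0.002 0.002 0.062 0 0.2" --pt "0.002 0.002 0.062 0 -1" --pt "0.002 0.002 0.062 0 -1" --pt "0.002 0.002 0.062 0 -1" --pt "0.002 0.002 0.062 0 -1" --pt "0.002 0.002 0.062 0 -1" --squeeze 80

```text
time: 13.75
eef_pos: [0.5034, 0.3207, 0.0235]
tcp_rot: [0.458, 0.823, -0.161, 0.297]
contact_force: [-3.1, 1.7, 5.9]
opening: 0.131
finger_force: 78.4
```

```bash
python3 st.py
```

```text
t 13.75 q [0.68, 0.48, 1.83, -0.8, 1.08, 0.61] p [0.5034, 0.3207, 0.0235] op 0.131 ff 78.37951177731156 F [-3.1, 1.7, 5.9]
axes x,y,z [[-0.405, 0.657, -0.636], [0.848, 0.529, 0.006], [0.34, -0.537, -0.772]] tilt 39.47 az -57.6
```

send_rows --pt "-0.006 0 -0.008 0 -1" --pt "-0.022 0 -0.027 0 -1" --pt "-0.045 0 -0.054 0 -1" --pt "-0.067 0 -0.081 0 -1" --pt "-0.089 0 -0.108 0 -1" --pt "-0.11 -0.015 -0.09 0 -1" --pt "-0.133 -0.031 -0.072 0 -1" --pt "-0.155 -0.046 -0.053 0 -1" --pt "-0.178 -0.062 -0.035 0 -1" --pt "-0.2 -0.077 -0.017 0 -1" --pt "-0.223 -0.093 0.002 0 -1" --pt "-0.247 -0.108 0.021 0 -1"

```text
time: 14.95
eef_pos: [0.5177, 0.0874, 0.1613]
tcp_rot: [0.457, 0.823, -0.163, 0.295]
contact_force: [0.5, -1.0, -1.5]
opening: 0.13
finger_force: 78.4
```

```bash
python3 st.py; python3 look.py held 200 130 300 260 280 110 400 220;python3 - <<'E'
from h import *
t=np.load("pics/held_t.npy");h=cv2.cvtColor(t,cv2.COLOR_RGB2HSV)
m=((h[:,:,1]<40)&(h[:,:,2]>140)).astype(np.uint8);w=np.zeros_like(m);w[150:225,300:372]=m[150:225,300:372]
n,l,st,c=cv2.connectedComponentsWithStats(w);print(st[1:][st[1:,4]>60])
E
```

```text
t 14.95 q [0.29, -0.01, 2.12, -0.82, 0.99, 0.19] p [0.5177, 0.0874, 0.1613] op 0.13 ff 78.37585869245231 F [0.5, -1.0, -1.5]
axes x,y,z [[-0.407, 0.657, -0.635], [0.849, 0.529, 0.002], [0.337, -0.538, -0.773]] tilt 39.39 az -57.9
scale 4.0
scale 3.33
[[ 346  162    9   10   61]
 [ 311  172   58   53 1466]]
```

View pics/held.png

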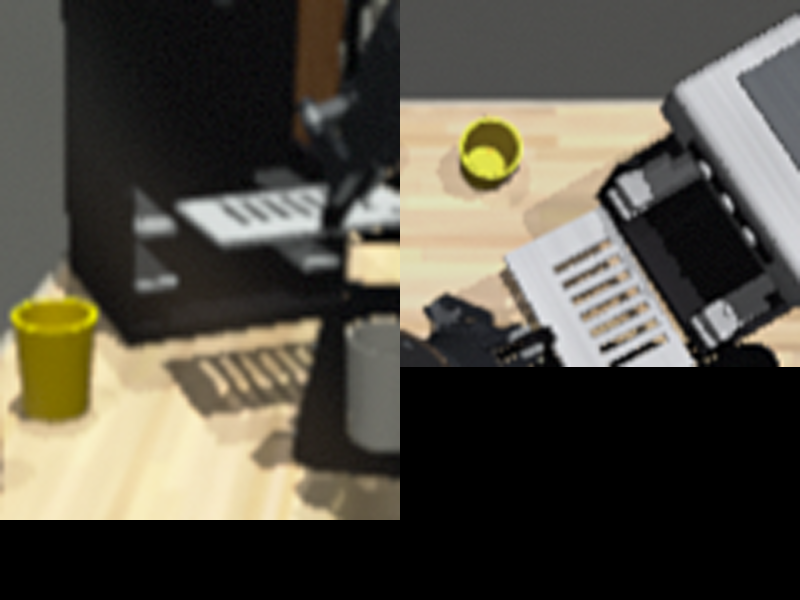

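The plate hangs level in the grip. In the top crop its back corners are near (600,210) and (700,360), and the upper runners' front ends are near (620,200) and (703,330). I'll compute the offsets.

Run:
```python
from h import *
T=lambda x,y:(280+(x-400)/3.333-.35,110+y/3.333-.35)
t=np.load("pics/held_t.npy");h=cv2.cvtColor(t,cv2.COLOR_RGB2HSV)
m=((h[:,:,1]<40)&(h[:,:,2]>140)).astype(np.uint8);w=np.zeros_like(m);w[150:225,300:372]=m[150:225,300:372]
w=cv2.morphologyEx(w,cv2.MORPH_OPEN,np.ones((2,2)));n,l,st,c=cv2.connectedComponentsWithStats(w);i=1+st[1:,4].argmax()
ys,xs=np.nonzero(l==i);ap=cv2.approxPolyDP(cv2.convexHull(np.c_[xs,ys].astype(np.float32)),2.5,True)[:,0]
O=np.array([.5975,-.042,0]);mx=np.array([.506,-.8625,0]);my=np.array([.8625,.506,0])
mach=lambda p:((p-O)@mx*1000).round(1).tolist(),
def mf(p): d=p-O;return [round(1000*d@mx,1),round(1000*d@my,1)]
print("hull->mach (z=.143)",[(a.tolist(),mf(plane("top",*a,.143))) for a in ap])
# runner blocks from the clear first picture
t0=np.load("pics/top0.npy");g=t0.min(2)
for name,(x0,y0,x1,y1) in dict(L=(340,156,362,178),R=(364,192,386,220)).items():
    k=np.zeros(g.shape,np.uint8);k[y0:y1,x0:x1]=(g[y0:y1,x0:x1]>95)
    sat=cv2.cvtColor(t0,cv2.COLOR_RGB2HSV)[:,:,1]<40;k&=sat.astype(np.uint8)
    y,x=np.nonzero(k);print(name,len(x),[mf(plane("top",*q,.1)) for q in cv2.boxPoints(cv2.minAreaRect(np.c_[x,y].astype(np.float32)))])
# cheek/dark outline corners from crop1
T1=lambda x,y:(335+(x-360)/4-.5,100+y/4-.5)
for q in((380,272),(508,470)):print("cheek front",mf(plane("top",*T1(*q),.128)))
print("head",[mf(plane("top",*q,.345)) for q in((403,197),(363,136))])
s=np.load("pics/side0.npy");L=lambda x,y:(210+x/4-.5,90+y/4-.5)
print("spout side",mf(plane("side",*L(183,163),.26)), "UR runner outer/inner",mf(plane("side",*L(300,368),.1)),mf(plane("side",*L(270,372),.1)),"UL",mf(plane("side",*L(95,380),.1)),mf(plane("side",*L(135,378),.1)))
print("pin",[ (n,proj(n,O+.02*mx-.066*my+[0,0,.107])) for n in("side","top")])
```

```text
hull->mach (z=.143) [([369.0, 220.0], [np.float64(-41.6), np.float64(-97.1)]), ([360.0, 225.0], [np.float64(-71.6), np.float64(-96.2)]), ([333.0, 225.0], [np.float64(-137.9), np.float64(-57.4)]), ([312.0, 187.0], [np.float64(-131.6), np.float64(67.3)]), ([341.0, 174.0], [np.float64(-38.2), np.float64(57.6)])]
L 99 [[np.float64(-10.0), np.float64(86.2)], [np.float64(24.5), np.float64(84.1)], [np.float64(20.4), np.float64(47.3)], [np.float64(-14.0), np.float64(49.5)]]
R 106 [[np.float64(-12.9), np.float64(-58.3)], [np.float64(24.2), np.float64(-54.3)], [np.float64(26.5), np.float64(-85.9)], [np.float64(-10.5), np.float64(-89.7)]]
cheek front [np.float64(-27.3), np.float64(78.4)]
cheek front [np.float64(-26.6), np.float64(-93.5)]
head [[np.float64(4.4), np.float64(-89.0)], [np.float64(5.2), np.float64(89.0)]]
spout side [np.float64(52.9), np.float64(1.4)] UR runner outer/inner [np.float64(-0.5), np.float64(-82.0)] [np.float64(-1.6), np.float64(-54.9)] UL [np.float64(24.8), np.float64(82.9)] [np.float64(19.3), np.float64(51.8)]
pin [('side', array([277.39123212, 177.98775902])), ('top', array([377.92198089, 202.123282  ]))]
```

Run:
```python
from h import *
O=np.array([.5975,-.042,0]);mx=np.array([.506,-.8625,0]);my=np.array([.8625,.506,0])
def mf(p): d=p-O;return np.round([1000*d@mx,1000*d@my,1000*p[2]],1).tolist()
S=np.load("pics/held_s.npy");h=cv2.cvtColor(S,cv2.COLOR_RGB2HSV)
m=((h[:,:,1]<45)&(h[:,:,2]>115)).astype(np.uint8);w=np.zeros_like(m);w[172:196,238:300]=m[172:196,238:300]
n,l,st,c=cv2.connectedComponentsWithStats(w);i=1+st[1:,4].argmax();ys,xs=np.nonzero(l==i)
ap=cv2.approxPolyDP(cv2.convexHull(np.c_[xs,ys].astype(np.float32)),2,True)[:,0];print(ap.tolist())
for q in ap: print(q,mf(plane("side",*q,.143)))
for a,b in(((244,180),(341,173)),((256,191),(311.5,187))):
    p,e=tri(a,b);print(mf(p),round(e*1000,1))
```

```text
[[280.0, 177.0], [277.0, 188.0], [254.0, 190.0], [245.0, 182.0]]
[280. 177.] [-70.2, -30.9, 143.0]
[277. 188.] [-152.5, 16.9, 143.0]
[254. 190.] [-146.7, 81.7, 143.0]
[245. 182.] [-79.1, 82.4, 143.0]
[-31.6, 64.6, 130.6] 6.6
[-130.8, 69.4, 132.9] 0.1
```

Run:
```python
from h import *
a=crop(np.load("pics/held_s.npy")[:,:,::-1],235,165,315,210,5);b=crop(np.load("pics/held_t.npy")[:,:,::-1],300,160,400,235,5)
o=np.zeros((600,500,3),np.uint8);o[:225,:400]=a;o[225:600]=b;cv2.imwrite("pics/held2.png",o)
```

```text
(no output)
```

View pics/held2.png

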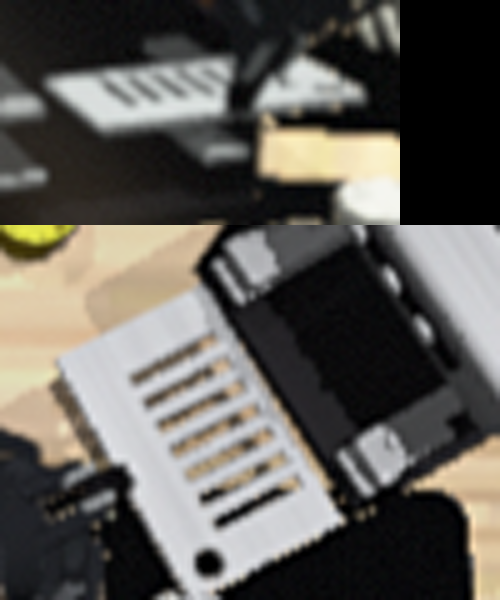

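The enlarged view shows the plate level, its hole at (208,562), back corners at (198,290) and (345,522), and the runner fronts at (248,268) and (375,455). I'll work out its offset to the bay.

Run:
```python
from h import *
O=np.array([.5975,-.042,0]);mx=np.array([.506,-.8625,0]);my=np.array([.8625,.506,0])
def mf(p): d=p-O;return np.round([1000*d@mx,1000*d@my],1)
T=lambda x,y:(300+x/5-.4,160+(y-225)/5-.4)
names=dict(BL=(198,290),BR=(345,522),FL=(58,360),FR=(185,598),hole=(208,562))
for z in(.133,.143):
    P={k:mf(plane("top",*T(*v),z)) for k,v in names.items()};print(z,{k:v.tolist() for k,v in P.items()})
    print(" centre",((P["BL"]+P["BR"]+P["FL"]+P["FR"])/4).round(1),"yaw rel",[np.degrees(np.arctan2(*(b-a)[::-1])).round(1)-o for a,b,o in((P["FL"],P["BL"],0),(P["FR"],P["BR"],0),(P["BR"],P["BL"],90),(P["FR"],P["FL"],90))])
for k,v in dict(Lout=(212,262),Lin=(240,305),Rin=(340,455),Rout=(370,497)).items():print(k,mf(plane("top",*T(*v),.1)))
```

```text
0.133 {'BL': [-37.8, 65.0], 'BR': [-38.3, -94.2], 'FL': [-131.0, 70.8], 'FR': [-141.2, -84.9], 'hole': [-118.8, -74.0]}
 centre [-87.1 -10.8] yaw rel [np.float64(-3.6), np.float64(-5.2), np.float64(-0.20000000000000284), np.float64(-3.700000000000003)]
0.143 {'BL': [-40.5, 63.8], 'BR': [-41.0, -94.1], 'FL': [-133.0, 69.5], 'FR': [-143.1, -84.8], 'hole': [-120.8, -74.1]}
 centre [-89.4 -11.4] yaw rel [np.float64(-3.5), np.float64(-5.2), np.float64(-0.20000000000000284), np.float64(-3.700000000000003)]
Lout [-12.1  79.5]
Lin [-11.9  48.3]
Rin [-10.  -59.2]
Rout [ -8.5 -89.4]
```

send_rows --pt "0.007 0.003 0.009 -1 -1" --pt "0.0145 0.006 0.018 -2 -1" --pt "0.006 0.0055 0.025 -2 -1" --pt "-0.003 0.0055 0.032 -2 -1" --pt "-0.012 0.005 0.04 -2 -1" --pt "-0.021 0.005 0.047 -2 -1" --pt "-0.021 0.005 0.047 -2 -1"

```text
time: 15.75
eef_pos: [0.5481, 0.0506, 0.1393]
tcp_rot: [0.444, 0.83, -0.168, 0.293]
contact_force: [0.3, 0.0, -1.9]
opening: 0.123
finger_force: 78.7
```

```bash
python3 st.py
python3 - <<'E'
from h import *
p=tri((254.6,190.4),(311.2,186.6));q=tri((243.6,180.4),(339.4,172.6));print(p,q)
E
python3 look.py ins 235 150 300 215 300 150 400 240
```

```text
t 15.75 q [0.2, 0.05, 2.11, -0.86, 0.9, 0.14] p [0.5481, 0.0506, 0.1393] op 0.123 ff 78.66497025825083 F [0.3, 0.0, -1.9]
axes x,y,z [[-0.434, 0.638, -0.636], [0.835, 0.549, -0.019], [0.337, -0.539, -0.772]] tilt 39.49 az -58.0
(array([0.59345335, 0.10702719, 0.13450279]), np.float64(0.002950487463530967)) (array([0.63797704, 0.02272412, 0.13096948]), np.float64(0.005869862891717317))
scale 6.15
scale 4.0
```

View pics/ins.png

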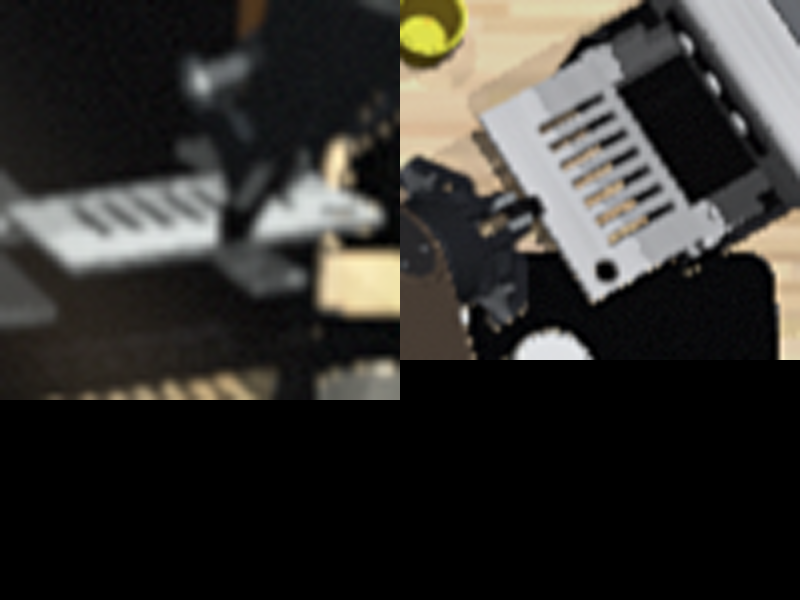

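The plate's back is now between the cheeks, over the upper runners: front corners at top crop (480,112) and (597,303), hole at (607,270). I'll lower it until it touches the runners.

Run:
```python
from h import *
O=np.array([.5975,-.042,0]);mx=np.array([.506,-.8625,0]);my=np.array([.8625,.506,0])
def mf(p): d=p-O;return np.round([1000*d@mx,1000*d@my],1)
T=lambda x,y:(300+(x-400)/4-.4,150+y/4-.4)
t=np.load("pics/ins_t.npy").astype(int)
k=np.zeros(t.shape[:2],np.uint8);k[205:228,340:362]=(t[205:228,340:362].max(2)<70)
n,l,st,c=cv2.connectedComponentsWithStats(k);print([(s.tolist(),ce.round(1).tolist()) for s,ce in zip(st[1:],c[1:]) if 8<s[4]<80])
for z in(.11,.118):
  F=[mf(plane("top",*T(*v),z)) for v in((480,112),(597,303),(607,270))];print(z,F,"yaw",np.degrees(np.arctan2(*(F[0]-F[1])[::-1]))-90)
```

```text
[([349, 216, 5, 4, 17], [350.9, 217.4])]
0.11 [array([-90.3,  84.4]), array([-92.1, -81. ]), array([-72.6, -64.2])] yaw -0.6235086576439244
0.118 [array([-92.1,  83.3]), array([-93.9, -81. ]), array([-74.6, -64.3])] yaw -0.6276827588709892
```

send_rows --pt "0.0025 0 0.003 0 -1" --pt "0.0025 0 0.003 0 -1"

```text
time: 16.05
eef_pos: [0.5465, 0.0522, 0.134]
tcp_rot: [0.443, 0.831, -0.168, 0.292]
contact_force: [-0.0, 0.1, -1.7]
opening: 0.125
finger_force: 78.6
```

send_rows --pt "0.0025 0 0.003 0 -1" --pt "0.0025 0 0.003 0 -1"

```text
time: 16.25
eef_pos: [0.5466, 0.0522, 0.1302]
tcp_rot: [0.443, 0.831, -0.168, 0.293]
contact_force: [-0.4, 0.6, -1.0]
opening: 0.126
finger_force: 78.6
```

send_rows --pt "0.0025 -0.0025 0.003 0 -1" --pt "0.0025 -0.0025 0.003 0 -1"

```text
time: 16.45
eef_pos: [0.5444, 0.0506, 0.1264]
tcp_rot: [0.443, 0.831, -0.168, 0.293]
contact_force: [0.2, 0.2, -1.0]
opening: 0.126
finger_force: 78.9
```

send_rows --pt "0.0019 0 0.0023 0 -1" --pt "0.0019 0 0.0023 0 -1"

```text
time: 16.65
eef_pos: [0.5447, 0.0506, 0.1237]
tcp_rot: [0.443, 0.831, -0.168, 0.293]
contact_force: [0.3, 0.3, -0.1]
opening: 0.127
finger_force: 78.9
```

send_rows --pt "0.0019 0 0.0023 0 -1" --pt "0.0019 0 0.0023 0 -1"

```text
time: 16.85
eef_pos: [0.5447, 0.0505, 0.1208]
tcp_rot: [0.443, 0.831, -0.168, 0.293]
contact_force: [-0.6, 0.7, -1.6]
opening: 0.126
finger_force: 78.9
```

send_rows --pt "0.0019 0 0.0023 0 -1" --pt "0.0019 0 0.0023 0 -1"

```text
time: 17.05
eef_pos: [0.5446, 0.0505, 0.1178]
tcp_rot: [0.443, 0.831, -0.168, 0.293]
contact_force: [0.8, -0.4, -1.0]
opening: 0.128
finger_force: 78.8
```

```bash
python3 st.py; python3 look.py ins2 235 150 300 215 300 150 400 240
```

```text
t 17.05 q [0.2, 0.08, 2.13, -0.89, 0.88, 0.18] p [0.5446, 0.0505, 0.1178] op 0.128 ff 78.80868955515325 F [0.8, -0.4, -1.0]
axes x,y,z [[-0.436, 0.637, -0.635], [0.834, 0.551, -0.02], [0.337, -0.539, -0.772]] tilt 39.46 az -57.9
scale 6.15
scale 4.0
```

View pics/ins2.png

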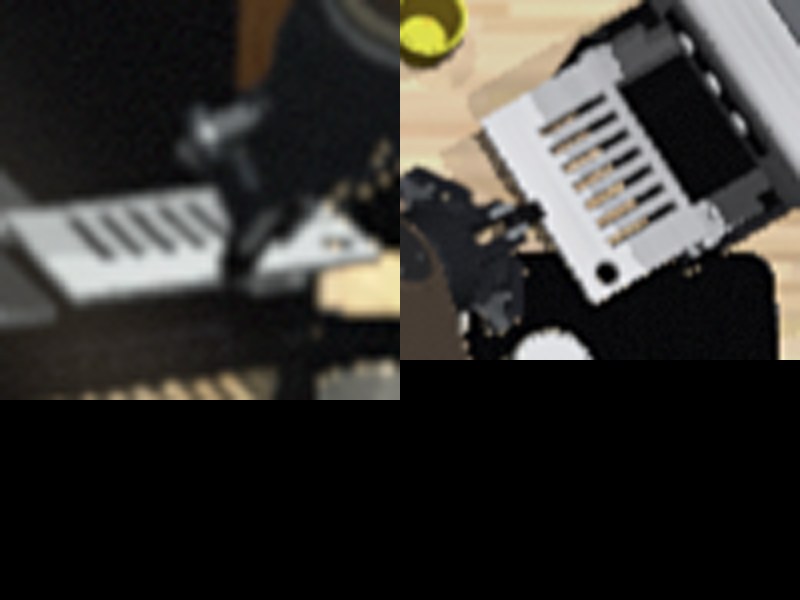

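The plate has pitched in the grip: its back still rests at (10,210) on the runner while the front-left corner dropped to (80,300). I'll lift it and carry the back edge over the pin, up to the lip.

send_rows --pt "-0.0045 0 -0.0055 0 -1" --pt "-0.009 0 -0.011 0 -1" --pt "-0.0155 0 -0.006 0 -1" --pt "-0.022 -0.001 0 0 -1" --pt "-0.028 -0.0015 0.005 0 -1" --pt "-0.0344 -0.002 0.01 0 -1" --pt "-0.0344 -0.002 0.01 0 -1"

```text
time: 17.85
eef_pos: [0.5727, 0.032, 0.1393]
tcp_rot: [0.44, 0.832, -0.15, 0.302]
contact_force: [4.8, 32.3, 11.1]
opening: 0.128
finger_force: 88.4
```

```bash
python3 st.py
```

```text
t 17.85 q [0.14, 0.07, 2.1, -0.87, 0.83, 0.1] p [0.5727, 0.032, 0.1393] op 0.128 ff 88.36559181392659 F [4.8, 32.3, 11.1]
axes x,y,z [[-0.431, 0.641, -0.635], [0.823, 0.568, 0.015], [0.37, -0.516, -0.772]] tilt 39.42 az -54.3
```

The plate is blocked at about 32 N, most likely with its right back corner against the pin. I'll back off and measure.

send_rows --pt "0.0095 0.0006 -0.008 0 -1" --pt "0.019 0.0013 -0.016 0 -1" --pt "0.019 0.0013 -0.016 0 -1"

```text
time: 18.15
eef_pos: [0.5475, 0.0439, 0.1317]
tcp_rot: [0.443, 0.831, -0.169, 0.292]
contact_force: [-0.1, 0.5, -0.8]
opening: 0.127
finger_force: 83.6
```

```bash
python3 st.py
cat > plate.py <<'E'
from h import *
O=np.array([.5975,-.042,0]);mx=np.array([.506,-.8625,0]);my=np.array([.8625,.506,0])
def mf(p): d=p-O;return np.round([1000*d@mx,1000*d@my,1000*p[2]],1).tolist()
S=ctrl.read_camera("side");T=ctrl.read_camera("top")
def corners(im,win,vmin,eps):
    x0,y0,x1,y1=win;h=cv2.cvtColor(im,cv2.COLOR_RGB2HSV);k=np.zeros(im.shape[:2],np.uint8)
    k[y0:y1,x0:x1]=((h[:,:,1]<45)&(h[:,:,2]>vmin))[y0:y1,x0:x1]
    n,l,st,c=cv2.connectedComponentsWithStats(k);i=1+st[1:,4].argmax();y,x=np.nonzero(l==i)
    return cv2.approxPolyDP(cv2.convexHull(np.c_[x,y].astype(np.float32)),eps,True)[:,0]
s=corners(S,(228,160,300,215),115,1.5);t=corners(T,(310,150,400,232),140,2)
print("side",s.tolist());print("top",t.tolist())
fl=min(t,key=lambda p:p[0]);bot=s[s[:,1]>s[:,1].max()-3];sf=min(bot,key=lambda p:p[0])
p,e=tri(sf,fl);print("FL",mf(p),round(e*1000,1),"px",sf,fl)
h=T.max(2)[205:228,335:375]<70
n,l,st,c=cv2.connectedComponentsWithStats(h.astype(np.uint8))
print("hole cand",[(c[i]+[335,205]).round(1).tolist()+[st[i,4]] for i in range(1,n) if 8<st[i,4]<40],"hole @.107:",[mf(plane("top",*(c[i]+[335,205]),.107)) for i in range(1,n) if 8<st[i,4]<40])
E
python3 plate.py
```

```text
t 18.15 q [0.18, 0.06, 2.12, -0.87, 0.89, 0.14] p [0.5475, 0.0439, 0.1317] op 0.127 ff 83.6116743274033 F [-0.1, 0.5, -0.8]
axes x,y,z [[-0.437, 0.637, -0.634], [0.834, 0.551, -0.022], [0.336, -0.539, -0.773]] tilt 39.41 az -58.1
side [[272.0, 183.0], [271.0, 191.0], [247.0, 192.0], [234.0, 187.0], [236.0, 184.0]]
top [[375.0, 219.0], [345.0, 229.0], [327.0, 178.0], [346.0, 163.0], [352.0, 162.0]]
FL [-71.3, 72.7, 108.6] 0.8 px [247. 192.] [327. 178.]
hole cand [[356.3, 213.8, np.int32(12)], [349.0, 222.5, np.int32(18)]] hole @.107: [[-54.0, -63.3, 107.0], [-86.5, -74.1, 107.0]]
```

Run:
```python
from h import *
O=np.array([.5975,-.042,0]);mx=np.array([.506,-.8625,0]);my=np.array([.8625,.506,0])
W=lambda x,y,z:O+x/1e3*mx+y/1e3*my+[0,0,z/1e3]
S=ctrl.read_camera("side");T=ctrl.read_camera("top");np.save("pics/n1_s.npy",S);np.save("pics/n1_t.npy",T)
def at(im,n,p):
    u=proj(n,p);return int(cv2.remap(im,np.array([[u[0]]],np.float32),np.array([[u[1]]],np.float32),1).min())
for y in(60,30,-40,-64): print("top z=110 y",y,[(x,at(T,"top",W(x,y,110))) for x in range(-90,60,6)])
for x,y in((-70,76),(-50,76),(-30,72),(-10,60),(10,45)): print("side column at",x,y,[(z,at(S,"side",W(x,y,z))) for z in range(86,150,4)])
```

```text
top z=110 y 60 [(-90, 140), (-84, 69), (-78, 99), (-72, 201), (-66, 200), (-60, 198), (-54, 197), (-48, 172), (-42, 167), (-36, 170), (-30, 157), (-24, 123), (-18, 107), (-12, 149), (-6, 76), (0, 153), (6, 174), (12, 174), (18, 122), (24, 79), (30, 82), (36, 82), (42, 82), (48, 83), (54, 82)]
top z=110 y 30 [(-90, 67), (-84, 94), (-78, 201), (-72, 202), (-66, 199), (-60, 197), (-54, 199), (-48, 150), (-42, 98), (-36, 74), (-30, 55), (-24, 53), (-18, 112), (-12, 134), (-6, 154), (0, 170), (6, 170), (12, 168), (18, 98), (24, 6), (30, 11), (36, 9), (42, 7), (48, 7), (54, 8)]
top z=110 y -40 [(-90, 199), (-84, 198), (-78, 191), (-72, 198), (-66, 186), (-60, 166), (-54, 183), (-48, 165), (-42, 160), (-36, 152), (-30, 132), (-24, 60), (-18, 36), (-12, 50), (-6, 153), (0, 144), (6, 16), (12, 9), (18, 9), (24, 9), (30, 8), (36, 10), (42, 9), (48, 8), (54, 10)]
top z=110 y -64 [(-90, 176), (-84, 174), (-78, 200), (-72, 190), (-66, 119), (-60, 83), (-54, 28), (-48, 30), (-42, 111), (-36, 142), (-30, 145), (-24, 155), (-18, 167), (-12, 168), (-6, 148), (0, 141), (6, 173), (12, 168), (18, 144), 
[... 357 characters left out ...]
 (114, 72), (118, 106), (122, 134), (126, 144), (130, 109), (134, 50), (138, 26), (142, 25), (146, 23)]
side column at -30 72 [(86, 31), (90, 30), (94, 30), (98, 29), (102, 38), (106, 69), (110, 108), (114, 130), (118, 117), (122, 84), (126, 43), (130, 27), (134, 25), (138, 24), (142, 24), (146, 23)]
side column at -10 60 [(86, 28), (90, 31), (94, 44), (98, 74), (102, 108), (106, 141), (110, 161), (114, 135), (118, 66), (122, 28), (126, 25), (130, 22), (134, 25), (138, 23), (142, 23), (146, 21)]
side column at 10 45 [(86, 171), (90, 175), (94, 180), (98, 181), (102, 176), (106, 132), (110, 62), (114, 25), (118, 23), (122, 22), (126, 22), (130, 20), (134, 20), (138, 20), (142, 18), (146, 17)]
```

send_rows --pt "0.003 0 -0.009 0 -1" --pt "0.0053 0.001 -0.0172 0 -1" --pt "0.0045 0.013 -0.017 0 -1" --pt "0.0039 0.0258 -0.0168 0 -1" --pt "-0.006 0.025 -0.009 0 -1" --pt "-0.0177 0.0243 0.001 0 -1" --pt "-0.0177 0.0243 0.001 0 -1" --squeeze 60

```text
time: 19.05
eef_pos: [0.5778, 0.0432, 0.1423]
tcp_rot: [0.444, 0.83, -0.169, 0.293]
contact_force: [0.6, -0.1, -0.9]
opening: 0.13
finger_force: 83.6
```

send_rows --pt "0 -0.006 0 0 -1" --pt "0 -0.012 0 0 -1" --pt "0 -0.018 0 0 -1" --pt "0 -0.024 0 0 -1" --pt "0 -0.03 0 0 -1" --pt "0 -0.03 0 0 -1"

```text
time: 19.65
eef_pos: [0.5539, 0.0309, 0.1448]
tcp_rot: [0.442, 0.831, -0.164, 0.295]
contact_force: [1.8, 8.4, 1.4]
opening: 0.127
finger_force: 85.1
```

```bash
python3 st.py
cat > n.py <<'E'
from h import *
O=np.array([.5975,-.042,0]);mx=np.array([.506,-.8625,0]);my=np.array([.8625,.506,0])
W=lambda x,y,z:O+x/1e3*mx+y/1e3*my+[0,0,z/1e3]
def mf(p): d=p-O;return np.round([1000*d@mx,1000*d@my,1000*p[2]],1).tolist()
S=ctrl.read_camera("side");T=ctrl.read_camera("top")
def prof(im,n,P):
    u=np.array([proj(n,p) for p in P],np.float32);return cv2.remap(im.min(2),u[:,0][None],u[:,1][None],1)[0].astype(int)
xs=np.arange(-100,80,2.)
for y in(45,15,-20,-40):
    g=prof(T,"top",[W(x,y,112) for x in xs]);i=max(k for k in range(len(g)) if g[k]>90);print("back edge y",y,"x",xs[i])
h=(T.max(2)[195:235,330:385]<75).astype(np.uint8);n,l,st,c=cv2.connectedComponentsWithStats(h)
print("dark blobs (hole 12-25px)",[((c[i]+[330,195]).round(1).tolist(),int(st[i,4]),mf(plane("top",*(c[i]+[330,195]),.112))[:2]) for i in range(1,n) if 8<st[i,4]<40])
zs=np.arange(70,170,2.)
for x,y in((-75,70),(-55,70),(-35,70),(-15,65)):
    g=prof(S,"side",[W(x,y,z) for z in zs]);b=zs[g>90];print("side bright z",(x,y),b.min() if len(b) else None,b.max() if len(b) else None)
E
python3 n.py
```

```text
t 19.65 q [0.15, 0.04, 2.12, -0.86, 0.87, 0.09] p [0.5539, 0.0309, 0.1448] op 0.127 ff 85.10430639144033 F [1.8, 8.4, 1.4]
axes x,y,z [[-0.434, 0.639, -0.635], [0.832, 0.555, -0.011], [0.346, -0.533, -0.772]] tilt 39.43 az -57.0
back edge y 45 x 72.0
back edge y 15 x 74.0
back edge y -20 x 74.0
back edge y -40 x 10.0
dark blobs (hole 12-25px) [([358.4, 195.3], 10, [-20.0, -19.8]), ([363.6, 199.2], 17, [-13.1, -37.6]), ([365.7, 204.3], 15, [-16.0, -53.4]), ([367.7, 209.3], 10, [-19.2, -68.9]), ([352.8, 220.2], 19, [-74.2, -74.0])]
side bright z (-75, 70) 122.0 144.0
side bright z (-55, 70) 116.0 138.0
side bright z (-35, 70) 116.0 130.0
side bright z (-15, 65) 112.0 124.0
```

```bash
python3 look.py last 225 145 300 220 305 145 395 240
```

```text
scale 5.33
scale 4.44
```

View pics/last.png

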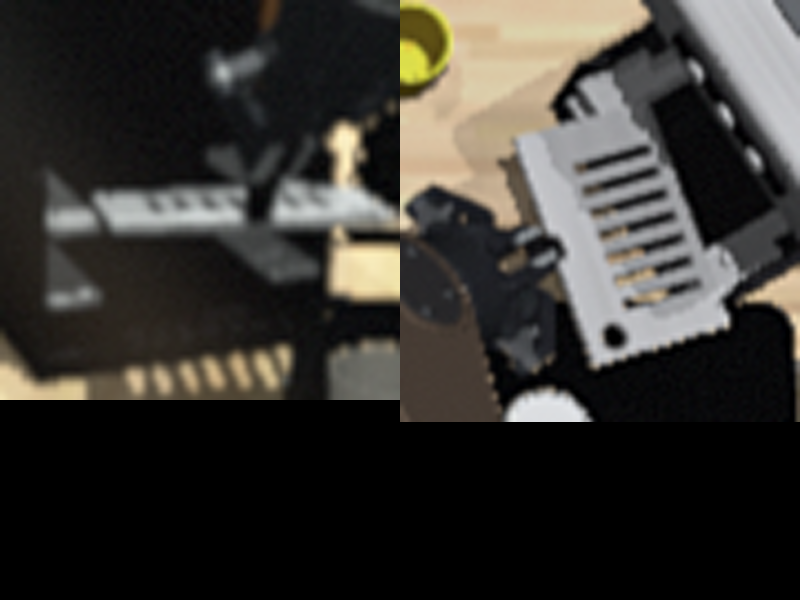

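The last view shows the plate yawed in the grip: front corners (517,140) and (597,365), hole (613,335), and back-right corner (728,325), which is outside the right cheek. I'll triangulate two corners, then square the plate against the runner front faces.

Run:
```python
from h import *
O=np.array([.5975,-.042,0]);mx=np.array([.506,-.8625,0]);my=np.array([.8625,.506,0])
def mf(p): d=p-O;return np.round([1000*d@mx,1000*d@my,1000*p[2]],1).tolist()
A=lambda x,y:(225+x/5.33-.4,145+y/5.33-.4);B=lambda x,y:(305+(x-400)/4.44-.4,145+y/4.44-.4)
for n,a,b in(("FL",(105,230),(517,140)),("BR",(397,213),(728,325))):
    p,e=tri(A(*a),B(*b));print(n,mf(p),round(e*1e3,1))
P={k:mf(plane("top",*B(*v),.115))[:2] for k,v in dict(FL=(517,140),FR=(597,365),BR=(728,325),hole=(613,335)).items()};print(P)
# runner front face extent in side picture 0 : right upper at y=-70,x=0; left upper y=62
S=np.load("pics/side0.npy").min(2)
W=lambda x,y,z:O+x/1e3*mx+y/1e3*my+[0,0,z/1e3]
for y in(-62,-72,60,66,72):
    print(y,[(z,int(S[tuple(np.round(proj("side",W(0,y,z))[::-1]).astype(int))])) for z in range(76,112,3)])
```

```text
FL [-58.7, 73.4, 116.6] 6.8
BR [-7.1, -117.3, 90.7] 26.5
{'FL': [-59.9, 70.4], 'FR': [-95.2, -84.8], 'BR': [-6.7, -105.9], 'hole': [-75.5, -73.4]}
-62 [(76, 29), (79, 6), (82, 14), (85, 14), (88, 10), (91, 26), (94, 53), (97, 98), (100, 155), (103, 182), (106, 171), (109, 132)]
-72 [(76, 8), (79, 10), (82, 11), (85, 6), (88, 16), (91, 40), (94, 40), (97, 91), (100, 146), (103, 176), (106, 157), (109, 101)]
60 [(76, 30), (79, 28), (82, 30), (85, 31), (88, 32), (91, 39), (94, 68), (97, 92), (100, 103), (103, 87), (106, 51), (109, 51)]
66 [(76, 29), (79, 33), (82, 28), (85, 30), (88, 30), (91, 47), (94, 87), (97, 132), (100, 132), (103, 165), (106, 164), (109, 127)]
72 [(76, 41), (79, 30), (82, 32), (85, 30), (88, 33), (91, 51), (94, 51), (97, 96), (100, 148), (103, 173), (106, 173), (109, 139)]
```

send_rows --pt "0.0154 0.001 -0.0127 0 -1" --pt "0.0145 0.016 -0.0125 0 -1" --pt "0.0162 0.032 -0.0091 0 -1" --pt "0.0077 0.0315 -0.002 0 -1" --pt "-0.001 0.031 0.005 0 -1" --pt "-0.0092 0.0302 0.0119 0 -1" --pt "-0.0092 0.0302 0.0119 0 -1"

```text
time: 20.55
eef_pos: [0.5858, 0.032, 0.1396]
tcp_rot: [0.444, 0.83, -0.167, 0.293]
contact_force: [0.5, 2.9, 0.1]
opening: 0.13
finger_force: 84.0
```

```bash
python3 st.py
cat > m.py <<'E'
from h import *
O=np.array([.5975,-.042,0]);mx=np.array([.506,-.8625,0]);my=np.array([.8625,.506,0])
def mf(p): d=p-O;return np.round([1000*d@mx,1000*d@my],1)
s=ctrl.get_state();print("TCP mach",mf(s["eef_pos"]),s["eef_pos"][2].round(4))
T=ctrl.read_camera("top");h=cv2.cvtColor(T,cv2.COLOR_RGB2HSV)
z=s["eef_pos"][2]-.0235
k=((h[:,:,1]<45)&(h[:,:,2]>140)).astype(np.uint8);k[:150]=0;k[235:]=0;k[:,:305]=0;k[:,395:]=0
# slots: dark elongated blobs inside plate give the plate's yaw (slots run along plate x)
g=(h[:,:,2]<120).astype(np.uint8);g[:150]=0;g[240:]=0;g[:,:305]=0;g[:,395:]=0
n,l,st,c=cv2.connectedComponentsWithStats(((T.max(2)<75)).astype(np.uint8))
for i in range(1,n):
    if 9<st[i,4]<30 and 325<c[i,0]<385 and 185<c[i,1]<232 and max(st[i,2:4])<7: print("hole?",c[i].round(1),st[i,4],mf(plane("top",*c[i],z)))
# front edge: bright-to-dark going -x, at several plate y
W=lambda x,y:O+x/1e3*mx+y/1e3*my+[0,0,z+.005]
F=[]
tx=mf(s["eef_pos"])[0]
for y in list(range(30,75,6))+list(range(-60,-35,6)):
    xs=np.arange(tx-40,tx+80,1.);u=np.array([proj("top",W(x,y)) for x in xs],np.float32)
    p=cv2.remap(T.min(2),u[:,0][None],u[:,1][None],1)[0].astype(int)
    run=[j for j in range(len(p)-14) if (p[j:j+14]>165).all()]
    if run:F.append((xs[run[0]],y))
print("front edge",F)
E
python3 m.py
```

```text
t 20.55 q [0.15, 0.11, 2.04, -0.86, 0.88, 0.09] p [0.5858, 0.032, 0.1396] op 0.13 ff 83.98191457148641 F [0.5, 2.9, 0.1]
axes x,y,z [[-0.434, 0.639, -0.635], [0.835, 0.55, -0.017], [0.338, -0.538, -0.772]] tilt 39.42 az -57.8
TCP mach [-69.7  27.4] 0.1396
front edge [(np.float64(-61.7), -60), (np.float64(-76.7), -36)]
```

send_rows --pt "0.003 -0.0045 -0.002 0 -1" --pt "0.006 -0.009 -0.0045 0 -1" --pt "0.009 -0.0135 -0.007 0 -1" --pt "0.011 -0.018 -0.009 0 -1" --pt "0.014 -0.0225 -0.011 0 -1" --pt "0.017 -0.027 -0.013 0 -1" --pt "0.017 -0.03 -0.013 0 -1" --pt "0.017 -0.03 -0.013 0 -1"

```text
time: 21.4
eef_pos: [0.5513, 0.0366, 0.1411]
tcp_rot: [0.441, 0.831, -0.164, 0.296]
contact_force: [4.8, 6.2, 0.5]
opening: 0.126
finger_force: 85.9
```

```bash
python3 st.py
cat > hole.py <<'E'
from h import *
O=np.array([.5975,-.042,0]);mx=np.array([.506,-.8625,0]);my=np.array([.8625,.506,0])
def mf(p): d=p-O;return np.round([1000*d@mx,1000*d@my],1)
s=ctrl.get_state();z=s["eef_pos"][2]-.0235+.003;tcp=mf(s["eef_pos"]);T=ctrl.read_camera("top")
g=mf(s["eef_pos"]-.0085*np.array([.338,-.538,-.77]))
# the hole lies 76.7 mm from the grip: read brightness along that arc for every yaw
ph=np.arange(-30,16,1.);v=[]
for a in np.radians(ph):
    r=np.array([[np.cos(a),-np.sin(a)],[np.sin(a),np.cos(a)]])@[39,-66];q=g+r
    u=proj("top",O+q[0]/1e3*mx+q[1]/1e3*my+[0,0,z]).astype(np.float32);v.append(int(cv2.remap(T.max(2),u[:1].reshape(1,1),u[1:].reshape(1,1),1)[0,0]))
print("tcp",tcp,"grip",g,"yaw:brightness",[(int(a),b) for a,b in zip(ph,v)][::2])
E
python3 hole.py
```

```text
t 21.4 q [0.17, 0.04, 2.12, -0.86, 0.88, 0.11] p [0.5513, 0.0366, 0.1411] op 0.126 ff 85.86369417607784 F [4.8, 6.2, 0.5]
axes x,y,z [[-0.436, 0.636, -0.636], [0.83, 0.557, -0.011], [0.348, -0.533, -0.771]] tilt 39.53 az -56.9
tcp [-91.2  -0. ] grip [-96.6  -0.2] yaw:brightness [(-30, 53), (-28, 118), (-26, 184), (-24, 207), (-22, 207), (-20, 198), (-18, 165), (-16, 95), (-14, 31), (-12, 10), (-10, 24), (-8, 49), (-6, 96), (-4, 162), (-2, 195), (0, 202), (2, 201), (4, 202), (6, 201), (8, 180), (10, 158), (12, 147), (14, 158)]
```

Run:
```python
from h import *
O=np.array([.5975,-.042,0]);mx=np.array([.506,-.8625,0]);my=np.array([.8625,.506,0])
S=np.load("pics/last_s.npy").min(2)
B=lambda x,y:(305+(x-400)/4.44-.4,145+y/4.44-.4)
a,b=np.array(B(517,140)),np.array(B(597,365))
for f in(.05,.15,.3,.7,.8,.9):
    r=[]
    for z in np.arange(.08,.14,.003):
        p=plane("top",*(a+(b-a)*f),z);u=proj("side",p);r.append((round(z*1000),int(S[int(round(u[1])),int(round(u[0]))])))
    print(f,r)
```

```text
0.05 [(80, 29), (83, 31), (86, 31), (89, 29), (92, 31), (95, 29), (98, 30), (101, 30), (104, 30), (107, 24), (110, 25), (113, 47), (116, 97), (119, 140), (122, 180), (125, 190), (128, 190), (131, 181), (134, 171), (137, 155), (140, 114)]
0.15 [(80, 26), (83, 29), (86, 29), (89, 27), (92, 27), (95, 25), (98, 26), (101, 24), (104, 24), (107, 25), (110, 21), (113, 45), (116, 93), (119, 139), (122, 177), (125, 178), (128, 171), (131, 163), (134, 163), (137, 155), (140, 118)]
0.3 [(80, 20), (83, 23), (86, 21), (89, 21), (92, 20), (95, 19), (98, 17), (101, 21), (104, 19), (107, 14), (110, 33), (113, 33), (116, 75), (119, 123), (122, 179), (125, 200), (128, 159), (131, 105), (134, 115), (137, 127), (140, 105)]
0.7 [(80, 33), (83, 65), (86, 65), (89, 76), (92, 67), (95, 42), (98, 18), (101, 11), (104, 6), (107, 15), (110, 9), (113, 41), (116, 94), (119, 141), (122, 178), (125, 183), (128, 152), (131, 144), (134, 144), (137, 175), (140, 141)]
0.8 [(80, 137), (83, 139), (86, 171), (89, 171), (92, 168), (95, 167), (98, 160), (101, 145), (104, 121), (107, 116), (110, 102), (113, 102), (116, 116), (119, 137), (122, 166), (125, 192), (128, 206), (131, 212), (134, 214), (137, 210), (140, 173)]
0.9 [(80, 169), (83, 175), (86, 176), (89, 181), (92, 186), (95, 186), (98, 179), (101, 136), (104, 61), (107, 8), (110, 47), (113, 99), (116, 93), (119, 120), (122, 146), (125, 175), (128, 179), (131, 137), (134, 31), (137, 9), (140, 6)]
```

send_rows --pt "0.003 0 -0.008 0 -1" --pt "0.0065 0.001 -0.0157 0 -1" --pt "0.006 0.012 -0.0155 0 -1" --pt "0.0052 0.0238 -0.0153 0 -1" --pt "-0.003 0.023 -0.008 0 -1" --pt "-0.0117 0.0226 -0.0013 0 -1" --pt "-0.0117 0.0226 -0.0013 0 -1"

```text
time: 22.15
eef_pos: [0.5724, 0.0382, 0.1466]
tcp_rot: [0.444, 0.83, -0.169, 0.292]
contact_force: [1.0, 0.6, -1.5]
opening: 0.126
finger_force: 83.9
```

```bash
python3 st.py; python3 hole.py
```

```text
t 22.15 q [0.16, 0.08, 2.06, -0.85, 0.9, 0.09] p [0.5724, 0.0382, 0.1466] op 0.126 ff 83.88674311107025 F [1.0, 0.6, -1.5]
axes x,y,z [[-0.435, 0.638, -0.635], [0.836, 0.549, -0.021], [0.335, -0.54, -0.772]] tilt 39.46 az -58.1
tcp [-81.9  18.9] grip [-87.3  18.7] yaw:brightness [(-30, 205), (-28, 197), (-26, 146), (-24, 67), (-22, 9), (-20, 0), (-18, 3), (-16, 20), (-14, 88), (-12, 153), (-10, 197), (-8, 200), (-6, 200), (-4, 197), (-2, 190), (0, 185), (2, 177), (4, 158), (6, 132), (8, 120), (10, 155), (12, 166), (14, 159)]
```

send_rows --pt "0.017 0.0015 -0.027 0 -1" --pt "0.0336 0.003 -0.0535 0 -1" --pt "0.065 0.022 -0.078 0.5 -1" --pt "0.1 0.043 -0.105 1 -1" --pt "0.136 0.065 -0.133 1.5 -1" --pt "0.172 0.088 -0.162 2 -1" --pt "0.208 0.11 -0.19 2 -1" --pt "0.236 0.111 -0.156 2 -1" --pt "0.264 0.112 -0.123 2 -1" --pt "0.28 0.113 -0.104 2 -1" --pt "0.292 0.113 -0.09 2 -1" --pt "0.292 0.113 -0.09 2 -1"

```text
time: 23.4
eef_pos: [0.5077, 0.3358, 0.027]
tcp_rot: [0.457, 0.823, -0.165, 0.295]
contact_force: [-0.5, -1.1, -0.1]
opening: 0.126
finger_force: 82.2
```

```bash
python3 st.py
cat > gr.py <<'E'
from h import *
# grille lying on the table: yaw, centre from white-grey mask in the top view
def grille(z=.005):
    T=ctrl.read_camera("top");h=cv2.cvtColor(T,cv2.COLOR_RGB2HSV)
    m=((h[:,:,1]<35)&(h[:,:,2]>150)).astype(np.uint8);w=np.zeros_like(m);w[165:260,205:290]=m[165:260,205:290]
    w=cv2.morphologyEx(w,cv2.MORPH_CLOSE,np.ones((7,7)))
    c=max(cv2.findContours(w,0,2)[0],key=cv2.contourArea);b=cv2.boxPoints(cv2.minAreaRect(c))
    P=np.array([plane("top",u,v,z)[:2] for u,v in b]);e=[P[(i+1)%4]-P[i] for i in range(4)];L=[np.linalg.norm(k) for k in e]
    i=int(np.argmax(L));y=np.degrees(np.arctan2(e[i][1],e[i][0]))%180-90
    print("centre",P.mean(0).round(4),"yaw",y.round(1),"sides",np.round(L,3)); a=np.radians(y);print("grip point",(P.mean(0)-.069*np.array([np.cos(a),np.sin(a)])).round(4))
grille()
E
python3 gr.py
```

```text
t 23.4 q [0.7, 0.5, 1.79, -0.78, 1.11, 0.59] p [0.5077, 0.3358, 0.027] op 0.126 ff 82.20218646805733 F [-0.5, -1.1, -0.1]
axes x,y,z [[-0.408, 0.654, -0.637], [0.849, 0.528, -0.002], [0.335, -0.541, -0.771]] tilt 39.54 az -58.2
centre [0.5273 0.254 ] yaw -75.5 sides [0.152 0.165 0.148 0.165]
grip point [0.5101 0.3208]
```

send_rows --pt "0.0025 0 0.003 0 -1" --pt "0.0025 0 0.003 0 -0.3" --pt "0.0025 0 0.003 0 -0.3" --pt "0.0015 0 0.0015 0 -0.3" --pt "0.0015 -0.008 0.0015 0 -0.3" --pt "0.0015 -0.017 0.0015 0 -0.3" --pt "0.0015 -0.026 0.0015 0 -0.3" --pt "0.0015 -0.034 0.0015 0 -0.3" --pt "0.0015 -0.034 0.0015 0 -0.3" --squeeze 60

```text
time: 24.35
eef_pos: [0.4783, 0.3184, 0.0269]
tcp_rot: [0.457, 0.823, -0.164, 0.296]
contact_force: [-2.5, 0.3, 3.7]
opening: 0.351
finger_force: 2.2
```

```bash
python3 st.py; python3 gr.py
```

```text
t 24.35 q [0.7, 0.45, 1.88, -0.79, 1.09, 0.62] p [0.4783, 0.3184, 0.0269] op 0.351 ff 2.192484585684724 F [-2.5, 0.3, 3.7]
axes x,y,z [[-0.407, 0.656, -0.636], [0.849, 0.528, 0.001], [0.337, -0.539, -0.772]] tilt 39.49 az -58.0
centre [0.5264 0.254 ] yaw -65.8 sides [0.142 0.164 0.139 0.163]
grip point [0.4981 0.3169]
```

send_rows --pt "0 -0.007 0 0 -0.3" --pt "0 -0.014 0 0 -0.3" --pt "0 -0.014 0 0 -0.3"

```text
time: 24.7
eef_pos: [0.4668, 0.3112, 0.0263]
tcp_rot: [0.457, 0.823, -0.163, 0.295]
contact_force: [-2.1, 1.3, 2.5]
opening: 0.353
finger_force: 1.7
```

```bash
python3 st.py; python3 gr.py
python3 - <<'E'
from h import *
# yaw from the back edge only: bright plate -> wood along rays in +grille-x
T=ctrl.read_camera("top");h=cv2.cvtColor(T,cv2.COLOR_RGB2HSV);np.save("pics/n2_t.npy",T)
m=((h[:,:,1]<35)&(h[:,:,2]>150))
a=np.radians(-60);ex=np.array([np.cos(a),np.sin(a)]);ey=np.array([-ex[1],ex[0]]);c=np.array([.52,.255]);B=[]
for s in np.arange(-.055,.06,.01):
    t=np.arange(0,.09,.001);u=np.array([proj("top",[*(c+ey*s+ex*k),.005]) for k in t]);v=m[np.round(u[:,1]).astype(int),np.round(u[:,0]).astype(int)]
    if v.any():B.append((s,t[np.nonzero(v)[0].max()]))
B=np.array(B);print(B.round(3).tolist());k=np.polyfit(B[:,0],B[:,1],1);print("yaw",-60-np.degrees(np.arctan(k[0])),k)
E
```

```text
t 24.7 q [0.71, 0.43, 1.91, -0.79, 1.09, 0.63] p [0.4668, 0.3112, 0.0263] op 0.353 ff 1.729651238101495 F [-2.1, 1.3, 2.5]
axes x,y,z [[-0.407, 0.656, -0.636], [0.849, 0.528, 0.002], [0.337, -0.539, -0.772]] tilt 39.46 az -58.0
centre [0.5239 0.2573] yaw -62.9 sides [0.135 0.165 0.132 0.163]
grip point [0.4924 0.3187]
[[-0.055, 0.035], [-0.045, 0.035], [-0.035, 0.069], [-0.025, 0.051], [-0.015, 0.037], [-0.005, 0.036], [0.005, 0.037], [0.015, 0.035], [0.025, 0.038], [0.035, 0.038], [0.045, 0.038], [0.055, 0.036]]
yaw -55.024207935773646 [-0.08706294  0.04041667]
```

send_rows --pt "0 -0.006 0 0 -0.3" --pt "0 -0.006 0 0 -0.3" --pt "0.0043 0.002 -0.001 0 -0.3" --pt "0.0043 0.002 -0.001 0 -0.3" --pt "0.0043 0.002 -0.001 0 -1" --pt "0.0043 0.002 -0.001 0 -1" --pt "0.0043 0.002 -0.001 0 -1" --pt "0.0043 0.002 -0.001 0 -1" --squeeze 120

```text
time: 25.6
eef_pos: [0.4673, 0.3161, 0.0245]
tcp_rot: [0.457, 0.823, -0.163, 0.296]
contact_force: [-0.1, -0.4, 0.5]
opening: 0.001
finger_force: 0.0
```

```bash
python3 st.py
cat > bk.py <<'E'
from h import *
T=ctrl.read_camera("top");h=cv2.cvtColor(T,cv2.COLOR_RGB2HSV);m=((h[:,:,1]<35)&(h[:,:,2]>150))
a=np.radians(-60);ex=np.array([np.cos(a),np.sin(a)]);ey=np.array([-ex[1],ex[0]]);c=np.array([.52,.255]);B=[]
for s in np.arange(-.055,.06,.005):
    t=np.arange(0,.05,.0005);u=np.array([proj("top",[*(c+ey*s+ex*k),.005]) for k in t],np.float32)
    v=cv2.remap(m.astype(np.float32),u[:,0][None],u[:,1][None],1)[0]>.5
    if v.any() and v.nonzero()[0].max()<95:B.append((s,t[np.nonzero(v)[0].max()]))
B=np.array(B);r=np.abs(B[:,1]-np.median(B[:,1]))<.008;k=np.polyfit(B[r,0],B[r,1],1);print("back yaw",-60-np.degrees(np.arctan(k[0])),k,r.sum())
p=c+ex*k[1];S=[]
for s in np.arange(-.12,.12,.0005):
    u=proj("top",[*(p-ex*.012+ey*s),.005]).astype(np.float32);S.append(cv2.remap(m.astype(np.float32),u[:1].reshape(1,1),u[1:].reshape(1,1),1)[0,0]>.5)
i=np.nonzero(S)[0];l=len(S)//2;q=[j for j in i];print("strip lateral ext",q and (q[0]*.0005-.12,q[-1]*.0005-.12),"back pt",p)
E
python3 bk.py
```

```text
t 25.6 q [0.71, 0.44, 1.9, -0.79, 1.09, 0.64] p [0.4673, 0.3161, 0.0245] op 0.001 ff 0.0 F [-0.1, -0.4, 0.5]
axes x,y,z [[-0.407, 0.656, -0.635], [0.849, 0.528, 0.003], [0.337, -0.538, -0.772]] tilt 39.45 az -57.9
back yaw -65.73321660567012 [0.10039882 0.03445153] 21
strip lateral ext (np.float64(-0.07799999999999999), np.float64(0.08550000000000002)) back pt [0.53722576 0.2251641 ]
```

send_rows --pt "0 0 -0.045 0 0" --pt "0 0 -0.09 0 -0.1" --pt "0 0 -0.09 0 -0.1"

```text
time: 25.95
eef_pos: [0.4386, 0.3695, 0.0999]
tcp_rot: [0.458, 0.823, -0.157, 0.297]
contact_force: [0.9, 0.9, 0.3]
opening: 0.452
finger_force: 0.0
```

```bash
python3 st.py; python3 gr.py; python3 bk.py
python3 - <<'E'
from h import *
T=ctrl.read_camera("top");h=cv2.cvtColor(T,cv2.COLOR_RGB2HSV);np.save("pics/n3_t.npy",T)
n,l,st,c=cv2.connectedComponentsWithStats((h[:,:,2]<60).astype(np.uint8))
for i in range(1,n):
    if 15<st[i,4]<400 and 215<c[i,0]<265 and 195<c[i,1]<250: print("dark",st[i],c[i].round(1),plane("top",*c[i],.028).round(4))
# hole: wood-coloured round blob near the right front corner
m=((h[:,:,1]<40)&(h[:,:,2]>150)).astype(np.uint8);w=np.zeros_like(m);w[165:260,205:290]=m[165:260,205:290]
cs,hi=cv2.findContours(w,cv2.RETR_CCOMP,cv2.CHAIN_APPROX_NONE)
for k,hh in zip(cs,hi[0]):
    if hh[3]>=0 and cv2.contourArea(k)>6: 
        r=cv2.minAreaRect(k);print("slot/hole",np.round(r[0],1),np.round(r[1],1),plane("top",*r[0],.005).round(4))
E
```

```text
t 25.95 q [0.81, 0.36, 1.83, -0.71, 1.24, 0.6] p [0.4386, 0.3695, 0.0999] op 0.452 ff 0.0 F [0.9, 0.9, 0.3]
axes x,y,z [[-0.404, 0.66, -0.633], [0.847, 0.531, 0.014], [0.346, -0.531, -0.774]] tilt 39.32 az -56.9
centre [0.526 0.254] yaw -67.1 sides [0.144 0.165 0.141 0.164]
grip point [0.4992 0.3176]
back yaw -65.73321660567012 [0.10039882 0.03445153] 21
strip lateral ext (np.float64(-0.07799999999999999), np.float64(0.08550000000000002)) back pt [0.53722576 0.2251641 ]
dark [233 223  10   5  38] [237.3 225. ] [0.4909 0.3293 0.028 ]
slot/hole [255.5 240. ] [5. 6.] [0.446  0.2725 0.005 ]
slot/hole [265.5 229.5] [ 3.5 18.4] [0.4792 0.2409 0.005 ]
slot/hole [263.2 224.9] [ 3.6 18.3] [0.494  0.2483 0.005 ]
slot/hole [259.3 221.1] [ 3.1 13.9] [0.5062 0.2607 0.005 ]
slot/hole [253.5 218.5] [2.8 4.2] [0.5145 0.2793 0.005 ]
slot/hole [267.5 217.5] [2.8 4.2] [0.5178 0.2346 0.005 ]
slot/hole [257.5 216.5] [2.8 4.2] [0.5209 0.2665 0.005 ]
slot/hole [263.5 214. ] [3.1 8.9] [0.529  0.2474 0.005 ]
slot/hole [257.4 211.3] [ 3.3 18.4] [0.5378 0.2669 0.005 ]
slot/hole [255.4 206.8] [ 3.5 18. ] [0.5523 0.2734 0.005 ]
slot/hole [253.  202.5] [ 3.5 17.5] [0.5663 0.2812 0.005 ]
```

send_rows --pt "0 0.0285 0.02 0 -0.1" --pt "0 0.0285 0.06 0 -0.1" --pt "0 0.0285 0.0905 0 -0.1" --pt "0 0.0285 0.0905 0 -0.1" --pt "0 0.02 0.0905 0 -0.1" --pt "0 0.011 0.0905 0 -0.1" --pt "0 0.003 0.0905 0 -0.1" --pt "0 0.003 0.0905 0 -0.1"

```text
time: 26.9
eef_pos: [0.4687, 0.3176, 0.0249]
tcp_rot: [0.457, 0.823, -0.163, 0.296]
contact_force: [-0.1, 0.6, 0.8]
opening: 0.448
finger_force: 0.0
```

```bash
python3 st.py
cat > slots.py <<'E'
from h import *
T=ctrl.read_camera("top");h=cv2.cvtColor(T,cv2.COLOR_RGB2HSV)
m=((h[:,:,1]<40)&(h[:,:,2]>150)).astype(np.uint8);w=np.zeros_like(m);w[165:260,205:290]=m[165:260,205:290]
cs,hi=cv2.findContours(w,cv2.RETR_CCOMP,cv2.CHAIN_APPROX_NONE);C=[];H=None
for k,hh in zip(cs,hi[0]):
    if hh[3]>=0 and cv2.contourArea(k)>6:
        r=cv2.minAreaRect(k);p=plane("top",*r[0],.005)[:2]
        if max(r[1])>15:C.append(p)
        elif 4<min(r[1]) and max(r[1])<9:H=p
C=np.array(C);v=np.linalg.svd(C-C.mean(0))[2][0];v*=np.sign(v[0]);ps=v;px=np.array([v[1],-v[0]])
print("yaw",np.degrees(np.arctan2(px[1],px[0])).round(1),len(C),"hole",H)
if H is not None:
    c=H+.03*px+.066*ps;print("centre",c.round(4),"grip",(c-.069*px).round(4))
E
python3 slots.py
```

```text
t 26.9 q [0.71, 0.44, 1.89, -0.79, 1.09, 0.64] p [0.4687, 0.3176, 0.0249] op 0.448 ff 0.0 F [-0.1, 0.6, 0.8]
axes x,y,z [[-0.407, 0.656, -0.635], [0.848, 0.529, 0.003], [0.338, -0.538, -0.772]] tilt 39.45 az -57.8
yaw -65.6 6 hole [0.44447671 0.27095486]
centre [0.517  0.2709] grip [0.4885 0.3337]
```

Run:
```python
from h import *
T=ctrl.read_camera("top");np.save("pics/n4_t.npy",T);N=np.load("pics/n3_t.npy")
for nm,p in (("TCP",[.4687,.3176,.0249]),("grip",[.4885,.3337,.03]),("+y finger",[.4863,.3285,.025])):print(nm,proj("top",p).round(1))
for im in(N,T):
    print("cols 224..254 step1, rows 212..240; value/28");g=im.max(2)//28
    for r in range(212,240): print(r,"".join(str(int(x)) for x in g[r,222:258]))
```

```text
TCP [241.  232.2]
grip [235.8 225.7]
+y finger [237.6 226.6]
cols 224..254 step1, rows 212..240; value/28
212 888888888888888888888888888887667787
213 888888888888888788888888888876678777
214 888888888888888888888888888677887788
215 888888888888888888888888888788888887
216 888888888888888888888888888788887777
217 888888888888888888888888888888866778
218 888888888888888888888888888887777887
219 888888888888888888888888888887888778
220 888888888888888888888888888887788888
221 888888888888888887778888888888788877
222 888888888888877653225888888888876677
223 888888888877532110004888888888877787
224 888888888853100000001688888888878877
225 888888888720110000001588888888878888
226 888888888620110000135688888888888887
227 888888888741111123567788888888888766
228 888888887763235556777888888888888667
229 888888888776567777777888888888888777
230 888888888877777777777778888888888878
231 888888888888888777887778888888888888
232 888888888888888888888788888888888887
233 888888888888888888888888888888888887
234 778888888888888888888888888888888887
235 568888888888888888888888888888888888
236 778888
[... 646 characters left out ...]
777
223 345568888888776432114888888888877788
224 135556888876321000001588888888878888
225 135556876532210000001488888888888888
226 123445632224420000012588888888888888
227 111222223445420011355788888888888777
228 111112344442211355677788888888888667
229 111112444211355677777788888888888777
230 111111221124677777777788888888888878
231 111110013566777777777778888888888888
232 111111236777777777888787888888888887
233 111122357777777777888887788888888887
234 122233567777777788888888888888888888
235 123334588777777888888888888888888888
236 124444578777778888888888888888888888
237 124554468887888888888888888888888878
238 113554457888888888777778888888887777
239 112454446888888876444568888888877888
```

send_rows --pt "0 0 -0.045 0 -0.1" --pt "0 0.0265 -0.045 0 -0.1" --pt "0 0.0265 -0.015 0 -0.1" --pt "0 0.0265 0.01 0 -0.1" --pt "0 0.0265 0.01 0 -0.1" --pt "0 0.018 0.01 0 -0.1" --pt "0 0.01 0.01 0 -0.1" --pt "0 0.0025 0.01 0 -0.1" --pt "0 0.0025 0.01 0 -0.1"

```text
time: 27.9
eef_pos: [0.4744, 0.3135, 0.0171]
tcp_rot: [0.457, 0.823, -0.163, 0.296]
contact_force: [-0.6, -0.7, -1.1]
opening: 0.452
finger_force: 0.0
```

```bash
python3 st.py; python3 slots.py
```

```text
t 27.9 q [0.7, 0.45, 1.89, -0.8, 1.07, 0.64] p [0.4744, 0.3135, 0.0171] op 0.452 ff 0.0 F [-0.6, -0.7, -1.1]
axes x,y,z [[-0.407, 0.656, -0.635], [0.848, 0.529, 0.003], [0.338, -0.538, -0.772]] tilt 39.45 az -57.8
yaw -58.2 4 hole [0.44292222 0.25987437]
centre [0.5148 0.2692] grip [0.4784 0.3278]
```

send_rows --pt "0 0.011 0 0 -0.1" --pt "0 0.011 -0.002 0 -0.1" --pt "0 0.011 -0.002 0 -1" --pt "0 0.011 -0.002 0 -1" --pt "0 0.011 -0.002 0 -1" --pt "0 0.011 -0.002 0 -1" --squeeze 120

```text
time: 28.55
eef_pos: [0.4844, 0.3207, 0.0185]
tcp_rot: [0.458, 0.823, -0.162, 0.296]
contact_force: [-2.3, 2.5, 4.6]
opening: 0.128
finger_force: 117.9
```

```bash
python3 st.py; python3 slots.py
```

```text
t 28.55 q [0.7, 0.47, 1.86, -0.79, 1.08, 0.63] p [0.4844, 0.3207, 0.0185] op 0.128 ff 117.92175086215138 F [-2.3, 2.5, 4.6]
axes x,y,z [[-0.406, 0.657, -0.635], [0.849, 0.529, 0.004], [0.338, -0.538, -0.772]] tilt 39.45 az -57.8
yaw -58.9 5 hole [0.44213348 0.26066226]
centre [0.5141 0.269 ] grip [0.4785 0.3281]
```

send_rows --pt "-0.015 0 -0.018 0 -1" --pt "-0.04 0 -0.048 0 -1" --pt "-0.065 0 -0.078 0 -1" --pt "-0.089 0 -0.108 0 -1" --pt "-0.118 -0.0155 -0.084 0 -1" --pt "-0.148 -0.031 -0.06 0 -1" --pt "-0.178 -0.0465 -0.036 0 -1" --pt "-0.207 -0.062 -0.012 0 -1" --pt "-0.237 -0.0775 0.012 0 -1" --pt "-0.266 -0.0925 0.0355 0 -1" --pt "-0.25 -0.0925 0.055 0 -1" --pt "-0.25 -0.0925 0.055 0 -1"

```text
time: 29.8
eef_pos: [0.5226, 0.0755, 0.1297]
tcp_rot: [0.458, 0.823, -0.165, 0.292]
contact_force: [-0.9, -0.1, -2.2]
opening: 0.131
finger_force: 118.2
```

```bash
python3 st.py
python3 - <<'E'
from h import *
O=np.array([.5975,-.042,0]);mx=np.array([.506,-.8625,0]);my=np.array([.8625,.506,0])
def mf(p): d=p-O;return np.round([1000*d@mx,1000*d@my],1)
s=ctrl.get_state();print("tcp mach",mf(s["eef_pos"]))
S=ctrl.read_camera("side").min(2);T=ctrl.read_camera("top");np.save("pics/n5_t.npy",T);g=T.max(2)
c=s["eef_pos"]+[.0297,-.0517,-.0185]
a=np.radians(-58.9);ex=np.array([np.cos(a),np.sin(a),0]);ey=np.array([-ex[1],ex[0],0])
# height of the plate's left side: front and back corner, read up the side picture
for n,t in(("front-left",-.045),("mid-left",0),("back-left",.045)):
    print(n,[(round(1000*dz),int(S[tuple(np.round(proj("side",c+ex*t+ey*.076+[0,0,dz])[::-1]).astype(int))])) for dz in np.arange(-.03,.04,.004)])
# hole centroid
u=proj("top",c-.03*ex-.066*ey+[0,0,.003]);x0,y0=np.round(u).astype(int)-8
k=(g[y0:y0+17,x0:x0+17]<80).astype(np.uint8);n,l,st,ce=cv2.connectedComponentsWithStats(k);print("pred hole",u,[(ce[i]+[x0,y0],st[i,4]) for i in range(1,n) if st[i,4]>5])
E
```

```text
t 29.8 q [0.26, 0.05, 2.14, -0.85, 0.94, 0.22] p [0.5226, 0.0755, 0.1297] op 0.131 ff 118.1578906159848 F [-0.9, -0.1, -2.2]
axes x,y,z [[-0.409, 0.658, -0.632], [0.851, 0.525, -0.005], [0.329, -0.54, -0.775]] tilt 39.23 az -58.6
tcp mach [-139.2   -5.2]
front-left [(-30, 41), (-26, 41), (-22, 40), (-18, 37), (-14, 27), (-10, 30), (-6, 35), (-2, 109), (2, 171), (6, 210), (10, 216), (14, 217), (18, 216), (22, 167), (26, 121), (30, 123), (34, 172), (38, 142)]
mid-left [(-30, 31), (-26, 31), (-22, 32), (-18, 29), (-14, 31), (-10, 72), (-6, 126), (-2, 177), (2, 207), (6, 215), (10, 215), (14, 210), (18, 161), (22, 106), (26, 47), (30, 23), (34, 22), (38, 21)]
back-left [(-30, 30), (-26, 31), (-22, 33), (-18, 32), (-14, 34), (-10, 58), (-6, 149), (-2, 177), (2, 137), (6, 73), (10, 30), (14, 25), (18, 24), (22, 26), (26, 27), (30, 21), (34, 24), (38, 24)]
pred hole [342.62630076 225.42912807] [(array([342., 225.]), np.int32(21)), (array([347.53061224, 230.69387755]), np.int32(49)), (array([335.55555556, 230.11111111]), np.int32(9))]
```

send_rows --pt "-0.0052 0.0035 -0.0062 0 -1" --pt "-0.0052 0.0035 -0.0062 0 -1" --pt "-0.014 0.0033 0.001 0 -1" --pt "-0.0225 0.003 0.008 0 -1" --pt "-0.031 0.0028 0.015 0 -1" --pt "-0.0401 0.0025 0.0222 0 -1" --pt "-0.0401 0.0025 0.0222 0 -1"

```text
time: 30.6
eef_pos: [0.5523, 0.039, 0.1426]
tcp_rot: [0.458, 0.822, -0.163, 0.296]
contact_force: [-0.1, -1.0, -1.3]
opening: 0.129
finger_force: 118.2
```

send_rows --pt "-0.008 0 0.0065 0 -1" --pt "-0.016 -0.0005 0.013 0 -1" --pt "-0.016 -0.0005 0.013 0 -1"

```text
time: 30.9
eef_pos: [0.5628, 0.0218, 0.1428]
tcp_rot: [0.458, 0.822, -0.163, 0.296]
contact_force: [0.5, 0.3, -2.1]
opening: 0.129
finger_force: 118.2
```

```bash
cat > tm.py <<'E'
from h import *
O=np.array([.5975,-.042,0]);mx=np.array([.506,-.8625,0]);my=np.array([.8625,.506,0])
s=ctrl.get_state();d=s["eef_pos"]-O;F=np.array(s["contact_force"])
print("tcp mach x,y,z",np.round([1000*d@mx,1000*d@my,1000*d[2]],1),"F mx,my,z",np.round([F@mx,F@my,F[2]],1))
E
python3 st.py; python3 tm.py
```

```text
t 30.9 q [0.13, 0.06, 2.1, -0.86, 0.87, 0.12] p [0.5628, 0.0218, 0.1428] op 0.129 ff 118.15758112818003 F [0.5, 0.3, -2.1]
axes x,y,z [[-0.406, 0.657, -0.636], [0.85, 0.527, 0.003], [0.337, -0.539, -0.772]] tilt 39.47 az -58.0
tcp mach x,y,z [-72.6   2.3 142.8] F mx,my,z [-0.   0.6 -2.1]
```

send_rows --pt "0.004 -0.0025 0.005 0 -1" --pt "0.0083 -0.0025 0.01 0 -1" --pt "0.0083 -0.0025 0.01 0 -1"

```text
time: 31.2
eef_pos: [0.5588, 0.0217, 0.1277]
tcp_rot: [0.457, 0.823, -0.164, 0.294]
contact_force: [0.1, 0.1, -1.0]
opening: 0.132
finger_force: 118.2
```

send_rows --pt "-0.006 0 0.005 0 -1" --pt "-0.012 0 0.01 0 -1" --pt "-0.012 0 0.01 0 -1"

```text
time: 31.5
eef_pos: [0.5691, 0.0075, 0.13]
tcp_rot: [0.458, 0.822, -0.163, 0.296]
contact_force: [-0.6, 0.4, -1.8]
opening: 0.131
finger_force: 118.2
```

```bash
python3 st.py; python3 tm.py
```

```text
t 31.5 q [0.1, 0.08, 2.1, -0.88, 0.83, 0.12] p [0.5691, 0.0075, 0.13] op 0.131 ff 118.17700576968491 F [-0.6, 0.4, -1.8]
axes x,y,z [[-0.405, 0.657, -0.636], [0.849, 0.528, 0.003], [0.338, -0.539, -0.772]] tilt 39.49 az -57.9
tcp mach x,y,z [-57.1   0.6 130. ] F mx,my,z [-0.6 -0.4 -1.8]
```

send_rows --pt "-0.0065 0 0.0053 0 -1" --pt "-0.013 0 0.0105 0 -1" --pt "-0.0194 -0.0005 0.0158 0 -1" --pt "-0.0194 -0.0005 0.0158 0 -1"

```text
time: 31.9
eef_pos: [0.5817, -0.0143, 0.1299]
tcp_rot: [0.458, 0.822, -0.163, 0.296]
contact_force: [0.0, 0.3, -1.7]
opening: 0.129
finger_force: 118.2
```

send_rows --pt "-0.006 0 0.005 0 -1" --pt "-0.0125 0 0.0103 0 -1" --pt "-0.0125 0 0.0103 0 -1"

```text
time: 32.2
eef_pos: [0.5902, -0.0278, 0.1299]
tcp_rot: [0.458, 0.822, -0.163, 0.296]
contact_force: [0.3, -0.1, -0.4]
opening: 0.131
finger_force: 118.2
```

```bash
python3 st.py; python3 tm.py
```

```text
t 32.2 q [0.03, 0.1, 2.08, -0.89, 0.79, 0.07] p [0.5902, -0.0278, 0.1299] op 0.131 ff 118.1663599703461 F [0.3, -0.1, -0.4]
axes x,y,z [[-0.406, 0.657, -0.636], [0.849, 0.528, 0.003], [0.337, -0.539, -0.772]] tilt 39.48 az -58.0
tcp mach x,y,z [-15.9   0.9 129.9] F mx,my,z [ 0.2  0.3 -0.4]
```

send_rows --pt "-0.0039 0 0.0032 0 -1" --pt "0.0006 0 0.0086 0 -1" --pt "0.0006 0 0.0086 0 -1"

```text
time: 32.5
eef_pos: [0.5918, -0.0313, 0.1215]
tcp_rot: [0.457, 0.823, -0.164, 0.295]
contact_force: [-0.5, -2.0, -1.4]
opening: 0.127
finger_force: 118.0
```

```bash
python3 tm.py
cat > pin.py <<'E'
from h import *
O=np.array([.5975,-.042,0]);mx=np.array([.506,-.8625,0]);my=np.array([.8625,.506,0])
T=ctrl.read_camera("top").max(2)
def bz(x,y,z): return proj("top",O+x/1e3*mx+y/1e3*my+[0,0,z])
u=bz(20,-68,.105);print("pin expected px",u.round(1));x0,y0=np.round(u).astype(int)-9
for r in range(19): print(y0+r,"".join("%4d"%v for v in T[y0+r,x0:x0+19]))
E
python3 pin.py
```

```text
tcp mach x,y,z [-12.1   0.5 121.5] F mx,my,z [ 1.4 -1.5 -1.4]
pin expected px [378.1 202.8]
194  173 173 172 166 124  72  62  67  64  34  10  13  32  55  66  69  70  67  69
195  174 173 172 171 165 122  66  66  66  48  27  44  57  68  69  69  68  68  67
196  173 173 173 172 172 161  75  61  65  64  56  67  69  69  67  67  68  68  67
197  174 173 173 173 171 166 112  69  70  67  68  68  69  69  66  68  68  68  68
198  176 174 174 173 173 171 156 117 111  70  67  68  68  69  69  68  67  67  68
199  176 175 172 173 173 172 165 134 117  62  62  67  68  68  69  68  68  66  69
200  157 176 174 173 173 170 151 138  96  65  58  62  67  67  69  68  67  67  69
201  115 176 177 173 173 168 151 168 129 125  71  58  66  70  68  69  69  68  68
202   76 157 176 175 173 172 164 169 141 181 122  64  59  68  68  69  69  68  70
203   40 106 156 175 173 172 170 162 124 178 157  70  56  66  68  68  70  68  67
204   42  66 117 173 176 173 174 162 128 148 162  94  62  62  69  71  82  58  51
205   70  62  88 155 175 175 173 168 159 143 163 132  88  73  81  71  76  34  29
206   81  62  69 108 155 176 174 172 166 156 166 161 135 118  81  54  41  26  34
207  118  70  61  68 115 174 176 172 169 156 172 184 133 119  47  31  38  34  38
208  122  79  67  58  86 155 174 174 168 154 171 160  64  44  27  34  35  46 104
209   61 103 122  71  65 105 147 176 191 177 154  70  14  24  19  30  55  99 179
210   42 113 171 122  67  59 102 183 202 158 104  25  20  34  49  96 157 177 216
211   17  73 154 171 121  69  81 149 149  91  30  19  48  98 156 177 222 221 220
212   12  26  91 169 167 118  56  50  44  17   6  42  83 110 175 171 177 175 174
```

send_rows --pt "0.001 0 0.0043 0 -1" --pt "0.001 0 0.0043 0 -1" --pt "0.001 0 0.0043 0 -1"

```text
time: 32.85
eef_pos: [0.5936, -0.0326, 0.1188]
tcp_rot: [0.457, 0.823, -0.163, 0.296]
contact_force: [0.1, 0.1, -1.0]
opening: 0.129
finger_force: 118.2
```

```bash
python3 tm.py;python3 st.py
```

```text
tcp mach x,y,z [-10.    1.4 118.8] F mx,my,z [-0.   0.1 -1. ]
t 32.85 q [0.02, 0.13, 2.08, -0.9, 0.77, 0.08] p [0.5936, -0.0326, 0.1188] op 0.129 ff 118.23768904432654 F [0.1, 0.1, -1.0]
axes x,y,z [[-0.407, 0.656, -0.636], [0.849, 0.529, 0.003], [0.338, -0.538, -0.772]] tilt 39.46 az -57.9
```

send_rows --pt "-0.0005 0 0.0046 0 -1" --pt "-0.002 0 0.0058 0 -1" --pt "-0.002 0 0.0058 0 -1"

```text
time: 33.15
eef_pos: [0.5977, -0.0357, 0.1185]
tcp_rot: [0.458, 0.822, -0.161, 0.297]
contact_force: [-6.7, 8.5, 10.4]
opening: 0.127
finger_force: 120.3
```

```bash
python3 tm.py;python3 pin.py
```

```text
tcp mach x,y,z [ -5.3   3.3 118.5] F mx,my,z [-10.7  -1.5  10.4]
pin expected px [378.1 202.8]
194  176 176 177 171 129  72  60  67  69  67  51  27  45  58  67  68  70  70  68
195  178 176 177 178 170 127  65  64  67  70  67  56  66  71  70  69  67  69  69
196  178 177 176 176 179 164  77  59  65  69  71  69  69  69  69  69  66  66  69
197  158 177 175 175 178 171 115  68  62  67  68  70  69  68  69  68  69  67  68
198  116 177 178 175 177 175 154 108  57  59  67  66  68  69  69  69  69  68  67
199   79 159 178 175 174 175 166 130  63  59  65  62  62  68  68  70  69  70  68
200   44 114 167 177 174 174 169 146  97  71  62  64  56  66  69  68  70  70  70
201   14  65 140 176 176 174 171 164 129 127  73  59  56  64  70  69  69  71  69
202    6  43 111 158 176 175 174 159 141 179 122  65  58  64  69  70  66  70  69
203   14  44  99 133 173 176 174 162 131 179 157  74  56  64  68  69  68  68  67
204   55  57  95 138 157 175 176 168 141 158 163 121  64  62  68  71  82  58  51
205   93  63  75 113 118 155 176 177 172 171 168 142  82  71  80  71  77  34  30
206  142  81  59  70  98 131 174 176 175 175 169 142 125 117  80  53  42  27  33
207  177 136  68  64  93 136 156 174 171 169 177 180 133 120  48  32  37  34  37
208  147 171  82  58  72 118 137 176 174 172 179 161  63  44  25  35  35  46 103
209   84 155 134  71  57  74 136 190 196 179 155  71  13  23  21  29  56 100 179
210   44 118 179 133  70  60 113 193 204 157 103  24  21  35  49  95 157 178 216
211   18  74 156 179 123  70  83 149 149  92  30  20  49  98 156 178 222 220 219
212   13  27  91 170 175 118  57  49  44  18   7  41  83 110 174 173 178 175 175
```

Run:
```python
from h import *
T0=np.load("pics/top0.npy").max(2);T=ctrl.read_camera("top").max(2);np.save("pics/n6_t.npy",ctrl.read_camera("top"))
for im in(T0,T):
    print()
    for r in range(192,222,1): print(r,"".join("%d"%min(9,v//25) for v in im[r,345:390]))
O=np.array([.5975,-.042,0]);mx=np.array([.506,-.8625,0]);my=np.array([.8625,.506,0])
for n,p in dict(FR=(0,-80),hole=(20,-66),FRr=(0,-84),handle=(-10,0),lip=(45,-72)).items(): print(n,proj("top",O+p[0]/1e3*mx+p[1]/1e3*my+[0,0,.105]).round(1))
```

```text
192 887777775101111111100000000000000000000000012
193 777777776300111111111100000000000000000001222
194 777777777520111111111100000000000000000122222
195 777777777751011111111110000000000000011222222
196 777777777873011111111111000000000000122222222
197 777777777775201111111111000000000012222222222
198 777777777777510111111111000000000122222222222
199 777777777777730111111111100000122222222222221
200 777777777777752011111111110013554322222222222
201 777777777777775101111111111246775532222222222
202 777777777777777301111111113577765752222222222
203 777777777777777520111110024777765763222222222
204 777777777777777751011112224777765665222232211
205 777777777777777763011125333577776676323231111
206 777777777777777775101136532367777776443211111
207 777777777777777787410014752246777777541111124
208 777777777777777777630002663235777776211111467
209 777777777777777778751000365223678762010124798
210 888888888888888888873000147522478641012367888
211 888888888888888888886300036752366310246799988
212 666666666666666666666300013774221001347777778
213 111111111111111111111000002465100001312111236

[... 1293 characters left out ...]
0124788
210 222223223333211368873000147522478640011367888
211 222223212333223678886200026742366310136788888
212 222222211233324666666300013674221001347677778
213 222330011222300111111000002464100001312111236
214 222330001210000000000012001121000000000000001
215 222220001200000000000012001000000000000000000
216 222221000000000000000000000013000000000000000
217 222233000000000000000000002313100000000000000
218 222234100000000000000000002310000000000000000
219 222233100000000000000000000100000000000000000
220 222222000000000000000000000000000000000000000
221 222222100000000000000000000000000000000000000
FR [374.7 209.6]
hole [377.7 202.2]
FRr [375.4 210.8]
handle [357.1 188.5]
lip [385.9 199.8]
```

send_rows --pt "0.0023 0 -0.0019 0 -1" --pt "0.0023 0 -0.0019 0 -0.2" --pt "0.0023 0 -0.0019 0 -0.2" --pt "0.0023 0 -0.0019 0 -0.2" --pt "0.0023 0 -0.02 0 -0.2" --pt "0.0023 0 -0.05 0 -0.2" --pt "0.0023 0 -0.1 0 0.5"

```text
time: 34.0
eef_pos: [0.5593, 0.0173, 0.1882]
tcp_rot: [0.458, 0.823, -0.165, 0.292]
contact_force: [-0.2, -0.2, 1.6]
opening: 0.552
finger_force: 0.0
```

```bash
python3 tm.py
python3 - <<'E'
from h import *
T=ctrl.read_camera("top").max(2);S=ctrl.read_camera("side");np.save("pics/n7_s.npy",S);S=S.max(2)
for r in range(164,214,1): print(r,"".join("%d"%min(9,v//25) for v in T[r,340:390]))
print()
O=np.array([.5975,-.042,0]);mx=np.array([.506,-.8625,0]);my=np.array([.8625,.506,0])
for n,p in dict(FL=(0,80),FR=(0,-80),hole=(20,-66),fm=(0,0)).items(): q=O+p[0]/1e3*mx+p[1]/1e3*my+[0,0,.1];print(n,proj("side",q).round(1),proj("top",q).round(1))
for r in range(165,195): print(r,"".join("%d"%min(9,v//25) for v in S[r,225:292]))
E
```

```text
tcp mach x,y,z [-70.5  -2.9 188.2] F mx,my,z [ 0.  -0.3  1.6]
164 74101456777776333333333322211222100011234677777778
165 52000245777776533333333221112222110001224567777778
166 20022224677777633333332111222221110000122466778877
167 00254223467777653333321122222210011001012356778887
168 00256322357777763333322222221001122124111245677888
169 00136522246777765333222222110012222235511224667888
170 10015742235677776333222221001122222125731123567788
171 20003663223577776333222210112222211013751122356778
172 51001365222467776533222221222222100112451012246678
173 74000257522246777653322222222211011222230011235677
174 76200036631024777765522222221100122222110001124567
175 77510013520003677777632222210011222221110000122457
176 77730001100001467777653222211122222100011000112346
177 77752000100000257777765222222222221001122100012235
178 77775101110000136777776322222222100112222113211223
179 77777300110000014677776322222211001222222124521123
180 77777520111000002577776332222210112222211013662122
181 77777751011100001367777533222221222221100122573012
182 77777762011100000257767633222222222210011222
[... 3298 characters left out ...]
5554443333332221111100112222222211001111000000158411
186 1111111124445555543322111111111110000012222222221100000000000258510
187 1111111124444445443211111111101100000012222222222210000000000268510
188 1111111123334333332111111111110110000011222222222221100000000258510
189 1111111112322222221111111111111100100001122222222222110000000247630
190 1111111112221111111111111111111110001000012222222222221000000245643
191 1111111112221111111111111111111111110000001122222223222110000257888
192 1111111122222111111111111111111111110000000112222223322211000268999
193 1111111112222211111111111111111111100100000011222233333332210269999
194 1111111112222211111111111111111111111100000000122234555554421369999
```

The grille is in place: the pin shows through the hole at about (377,202) in the top view, and its front edge runs straight and level along the expected line in the side view. Now I'll measure the cup.

```bash
python3 - <<'E'
from h import *
T=np.load("pics/top0.npy");S=np.load("pics/side0.npy")
def blob(im,win,thr):
    x0,y0,x1,y1=win;k=np.zeros(im.shape[:2],np.uint8);w=im[y0:y1,x0:x1].astype(int);k[y0:y1,x0:x1]=(w.min(2)>thr)&(w.max(2)-w.min(2)<40)
    n,l,st,c=cv2.connectedComponentsWithStats(k);i=1+st[1:,4].argmax();return st[i],k*(l==i)
st,k=blob(T,(288,212,322,246),110);y,x=np.nonzero(k);print("top",st);(cx,cy),r=cv2.minEnclosingCircle(np.c_[x,y].astype(np.float32));print("rim circle",cx,cy,r)
p=plane("top",cx,cy,.081);print("cup by rim plane",p.round(4))
st2,k2=blob(S,(280,195,312,250),85);print("side",st2);y,x=np.nonzero(k2)
for r_ in range(st2[1],st2[1]+st2[3],3): print(r_,x[y==r_].min(),x[y==r_].max(),end="; ")
rows=np.unique(y);top=x[y==st2[1]+4];side_rim=((x[y<=st2[1]+8].min()+x[y<=st2[1]+8].max())/2,)
for v in range(st2[1]+2,st2[1]+9,2):
    q,e=tri((side_rim[0],v),(cx,cy));print("\ntri row",v,q.round(4),round(e*1e3,1),end="")
# base: lowest side row -> near foot edge on the mat
print("\nfoot near edge",plane("side",x[y==y.max()].mean(),y.max()+.5,.006).round(4))
(tx,ty)=np.array(blob(T,(322,230,352,258),150)[0][:2])+np.array(blob(T,(322,230,352,258),150)[0][2:4])/2-.5;print("tin",plane("top",tx,ty,.067).round(3))
s=ctrl.get_state();print(s["eef_pos"])
E
python3 st.py
```

```text
top [296 219  21  21 256]
rim circle 306.26922607421875 228.8076934814453 10.3383150100708
cup by rim plane [0.4737 0.1186 0.081 ]
side [286 200  26  42 685]
200 309 311; 203 302 311; 206 302 311; 209 292 311; 212 286 307; 215 286 308; 218 289 307; 221 288 306; 224 288 305; 227 288 305; 230 288 304; 233 288 305; 236 288 303; 239 289 303; 
tri row 202 [0.462  0.1226 0.1195] 15.1
tri row 204 [0.4621 0.1221 0.1137] 16.1
tri row 206 [0.4622 0.1216 0.1078] 17.1
tri row 208 [0.4624 0.1211 0.1019] 18.2
foot near edge [0.4735 0.1368 0.006 ]
tin [0.434 0.024 0.067]
[0.56343304 0.02041384 0.1967433 ]
t 34.1 q [0.13, -0.02, 2.07, -0.8, 0.93, 0.02] p [0.5634, 0.0204, 0.1967] op 0.724 ff 0.0 F [1.6, -0.2, 0.6]
axes x,y,z [[-0.403, 0.656, -0.638], [0.847, 0.531, 0.011], [0.346, -0.536, -0.77]] tilt 39.67 az -57.2
```

send_rows --pt "0.035 -0.005 -0.025 0 1" --pt "0.075 -0.012 -0.05 0 1" --pt "0.115 -0.018 -0.072 0 1" --pt "0.155 -0.025 -0.093 0 1" --pt "0.175 -0.025 -0.068 0 1" --pt "0.1955 -0.025 -0.0433 0 1" --pt "0.1955 -0.025 -0.0433 0 1" --squeeze 30

```text
time: 34.8
eef_pos: [0.4424, 0.155, 0.0951]
tcp_rot: [0.456, 0.824, -0.167, 0.292]
contact_force: [0.2, -0.2, -1.0]
opening: 0.999
finger_force: 0.0
```

```bash
python3 st.py .4788,.1105,.0364; python3 -c "
from h import *
print(proj('side',[.4737,.1186,.081]),proj('top',[.4737,.1186,.081]))
T=ctrl.read_camera('top');w=T[212:246,288:322].astype(int);k=((w.min(2)>110)&(w.max(2)-w.min(2)<40)).astype(np.uint8);n,l,st,c=cv2.connectedComponentsWithStats(k);print(st[1:][st[1:,4]>60]+[288,212,0,0,0])"
```

```text
t 34.8 q [0.48, 0.06, 2.21, -0.84, 1.02, 0.43] p [0.4424, 0.155, 0.0951] op 0.999 ff 0.0 F [0.2, -0.2, -1.0]
axes x,y,z [[-0.413, 0.654, -0.634], [0.849, 0.528, -0.009], [0.329, -0.542, -0.773]] tilt 39.36 az -58.7
.4788,.1105,.0364 tool [-0.0069, 0.0079, 0.0815] len 0.082
[297.91978681 213.73617453] [306.25787972 228.80876869]
[[296 219  21  21 263]]
```

send_rows --pt "-0.007 0.008 0.005 0 1" --pt "-0.007 0.008 0.03 0 1" --pt "-0.007 0.008 0.055 0 1" --pt "-0.007 0.008 0.0755 0 1" --pt "-0.007 0.008 0.0815 0 1" --pt "-0.007 0.008 0.0815 0 1"

```text
time: 35.45
eef_pos: [0.4846, 0.1116, 0.0429]
tcp_rot: [0.458, 0.822, -0.163, 0.296]
contact_force: [0.3, 1.4, 0.6]
opening: 1.001
finger_force: 0.0
```

```bash
python3 st.py .4788,.1105,.0364;  python3 -c "
from h import *
T=ctrl.read_camera('top');w=T[212:246,288:322].astype(int);k=((w.min(2)>110)&(w.max(2)-w.min(2)<40)).astype(np.uint8);n,l,st,c=cv2.connectedComponentsWithStats(k);print(st[1:][st[1:,4]>40]+[288,212,0,0,0])"
```

```text
t 35.45 q [0.36, 0.18, 2.2, -0.95, 0.87, 0.48] p [0.4846, 0.1116, 0.0429] op 1.001 ff 0.0 F [0.3, 1.4, 0.6]
axes x,y,z [[-0.405, 0.657, -0.636], [0.85, 0.527, 0.004], [0.337, -0.539, -0.772]] tilt 39.49 az -57.9
.4788,.1105,.0364 tool [0.0057, -0.0056, 0.0036] len 0.009
[[296 219  21  21 262]]
```

send_rows --pt "0.0055 -0.0055 0.0035 0 1" --pt "0.0055 -0.0055 0.0035 0 1" --pt "0.0055 -0.0055 0.0035 0 -1" --pt "0.0055 -0.0055 0.0035 0 -1" --pt "0.0055 -0.0055 0.0035 0 -1" --pt "0.0055 -0.0055 0.0035 0 -1" --squeeze 40

```text
time: 36.1
eef_pos: [0.4781, 0.1115, 0.0367]
tcp_rot: [0.457, 0.822, -0.163, 0.296]
contact_force: [-2.3, 2.2, 5.5]
opening: 0.634
finger_force: 40.1
```

```bash
python3 st.py;  python3 -c "
from h import *
T=ctrl.read_camera('top');w=T[212:246,288:322].astype(int);k=((w.min(2)>110)&(w.max(2)-w.min(2)<40)).astype(np.uint8);n,l,st,c=cv2.connectedComponentsWithStats(k);q=st[1:][st[1:,4]>40]+[288,212,0,0,0];print(q);print(plane('top',q[0][0]+10,q[0][1]+10,.081))"
```

```text
t 36.1 q [0.36, 0.18, 2.21, -0.96, 0.86, 0.5] p [0.4781, 0.1115, 0.0367] op 0.634 ff 40.105964824324474 F [-2.3, 2.2, 5.5]
axes x,y,z [[-0.406, 0.656, -0.636], [0.849, 0.528, 0.003], [0.338, -0.539, -0.771]] tilt 39.52 az -57.9
[[295 219  22  23 276]]
[0.47311831 0.12237834 0.081     ]
```

send_rows --pt "-0.006 0 -0.008 0 -1" --pt "-0.02 0 -0.024 0 -1" --pt "-0.04 0 -0.048 0 -1" --pt "-0.062 0 -0.075 0 -1" --pt "-0.085 0.003 -0.08 0 -1" --pt "-0.11 0.008 -0.068 0 -1" --pt "-0.137 0.0125 -0.055 0 -1" --pt "-0.162 0.017 -0.043 0 -1" --pt "-0.182 0.021 -0.034 0 -1" --pt "-0.1955 0.0225 -0.029 0 -1" --pt "-0.1955 0.0225 -0.029 0 -1"

```text
time: 37.25
eef_pos: [0.567, 0.0092, 0.1831]
tcp_rot: [0.458, 0.822, -0.163, 0.296]
contact_force: [0.5, 1.2, -0.6]
opening: 0.627
finger_force: 41.8
```

```bash
python3 st.py; python3 tm.py
python3 - <<'E'
from h import *
s=ctrl.get_state();c=s["eef_pos"]+[-.0046,.0075,-.0307]
S=ctrl.read_camera("side");T=ctrl.read_camera("top")
u=proj("side",c+[0,0,.075]);v=proj("side",c);r=proj("top",c+[0,0,.075]);print("expect rim/base side",u.round(1),v.round(1),"rim top",r.round(1))
def mk(im,u0,v0,u1,v1,th):
    w=im[v0:v1,u0:u1].astype(int);k=((w.min(2)>th)&(w.max(2)-w.min(2)<40)).astype(np.uint8);n,l,st,ce=cv2.connectedComponentsWithStats(k);i=1+st[1:,4].argmax();return st[i]+[u0,v0,0,0,0],l==i
b,k=mk(S,int(u[0])-20,int(u[1])-10,int(u[0])+20,int(v[1])+10,80);print("side cup bbox",b)
for q in range(0,k.shape[0],4):
    z=np.nonzero(k[q])[0]
    if len(z):print(q+int(u[1])-10,z.min()+int(u[0])-20,z.max()+int(u[0])-20,end="; ")
b,k=mk(T,int(r[0])-16,int(r[1])-16,int(r[0])+17,int(r[1])+17,140);print("\ntop cup bbox",b)
E
```

```text
t 37.25 q [0.11, -0.0, 2.08, -0.81, 0.91, 0.02] p [0.567, 0.0092, 0.1831] op 0.627 ff 41.761667418759316 F [0.5, 1.2, -0.6]
axes x,y,z [[-0.405, 0.657, -0.636], [0.85, 0.527, 0.004], [0.337, -0.539, -0.772]] tilt 39.47 az -58.0
tcp mach x,y,z [-59.6  -0.4 183.1] F mx,my,z [-0.8  1.1 -0.6]
expect rim/base side [271.4 149.8] [270.5 174.8] rim top [348.4 190.4]
side cup bbox [262 148  23  36 472]
151 275 281; 155 269 279; 159 267 278; 163 263 278; 167 262 277; 171 262 277; 175 263 276; 179 265 282; 183 264 283; 
top cup bbox [338 180  22  23 225]
```

send_rows --pt "-0.01 0 0.008 0 -1" --pt "-0.025 -0.001 0.0205 0 -1" --pt "-0.04 -0.0013 0.033 0 -1" --pt "-0.0528 -0.0017 0.0435 0 -1" --pt "-0.0528 -0.0017 0.0435 0 -1"

```text
time: 37.85
eef_pos: [0.6016, -0.0501, 0.1822]
tcp_rot: [0.458, 0.822, -0.163, 0.295]
contact_force: [-0.3, 0.0, -1.8]
opening: 0.632
finger_force: 41.9
```

```bash
python3 tm.py
```

```text
tcp mach x,y,z [  9.   -0.6 182.2] F mx,my,z [-0.2 -0.3 -1.8]
```

send_rows --pt "-0.0006 0 0.0107 0 -1" --pt "-0.0006 0 0.0213 0 -1" --pt "0 -0.0005 0.032 0 -1" --pt "0.0002 -0.0007 0.0427 0 -1" --pt "0.0002 -0.0007 0.0427 0 -1" --pt "-0.006 -0.001 0.0535 0 -1" --pt "-0.0119 -0.0012 0.0642 0 -1" --pt "-0.0119 -0.0012 0.0642 0 -1"

```text
time: 38.65
eef_pos: [0.627, -0.0931, 0.1399]
tcp_rot: [0.458, 0.822, -0.163, 0.295]
contact_force: [-0.4, 0.1, -1.8]
opening: 0.629
finger_force: 41.9
```

```bash
python3 tm.py; python3 st.py
```

```text
tcp mach x,y,z [ 59.   -0.4 139.9] F mx,my,z [-0.3 -0.3 -1.8]
t 38.65 q [-0.09, 0.14, 2.01, -0.86, 0.73, -0.06] p [0.627, -0.0931, 0.1399] op 0.629 ff 41.88392028096132 F [-0.4, 0.1, -1.8]
axes x,y,z [[-0.406, 0.657, -0.635], [0.85, 0.527, 0.002], [0.336, -0.539, -0.772]] tilt 39.45 az -58.0
```

Run:
```python
from h import *
s=ctrl.get_state();c=s["eef_pos"]+[-.0046,.0075,-.0307]
S=ctrl.read_camera("side").max(2);sp=plane("side",255.25,130.25,.26)
for n,p in(("cup by FK",c),("spout above",np.array([sp[0],sp[1],c[2]]))): print(n,[proj("side",p+[0,0,z]).round(1).tolist() for z in(0,.035,.075)])
for r in range(126,186,1): print(r,"".join("%d"%min(9,v//25) for v in S[r,232:285]))
```

```text
cup by FK [[255.2, 176.5], [255.4, 166.2], [255.7, 154.1]]
spout above [[254.3, 176.4], [254.5, 166.0], [254.8, 154.0]]
126 12222211111111111111112111111122322111111111111100001
127 01111010000000000000111111111122332111111111111110001
128 00000000000000000000011111111122233211111111111111110
129 00000000000000000000011111111122223322111111100110010
130 00000000000000000000011111111112222332211111111111110
131 00000000000000000000000111111112222233322111111111010
132 00000000000000000000000001011111222222232211111110000
133 00000000000000000000000001011111122222222211111111111
134 00000000000000000000000000001000112222222221111111111
135 00000000000000000000000000000010111222222221111111111
136 00000000000000000000000000001000101112222222221111122
137 00000000000000000000000000110000101111112222111110122
138 00000000000000000000000000000000000000111111111001222
139 00000000000000000000001000001100110010110000100001222
140 00000000000000000000011000010000010000000000000012343
141 00000000000111101112211010000000110000000000000123454
142 000000000001232233455311000000010000100000010001
[... 1799 characters left out ...]
0000
174 11111122222222233344444444432111112222222211000000000
175 12222222222222233344444444431000012222222222110000000
176 12332222222222223344444444321000012222222222211000000
177 12332222222222223344444444310000012222222222332221000
178 12333222222222222233333333210000122222222223444443100
179 12333322222222222223333332100000122222333223456664321
180 11333332222222222222222222100001222223454323355655453
181 12333333333322222222222222100001222223454333334445564
182 12344443333333333322222332100012333322333222333344554
183 12455554333345553333333333211112222222211112233333332
184 12466764333345553332222222211111111111111001222221111
185 12456654333333332222221111111001222222221100111000000
```

send_rows --pt "0.0013 0 0.0016 0 -1" --pt "0.0026 0 0.0031 0 -1" --pt "0.0026 0 0.0031 0 -1"

```text
time: 39.0
eef_pos: [0.6263, -0.0913, 0.1359]
tcp_rot: [0.457, 0.823, -0.163, 0.295]
contact_force: [0.6, -0.3, -1.3]
opening: 0.634
finger_force: 41.9
```

```bash
python3 tm.py
```

```text
tcp mach x,y,z [ 57.1  -0.2 135.9] F mx,my,z [ 0.6  0.3 -1.3]
```

send_rows --pt "0.0005 0 0.0025 0 -1" --pt "0.0005 0 0.0025 0 -1"

```text
time: 39.2
eef_pos: [0.6282, -0.0928, 0.1357]
tcp_rot: [0.457, 0.822, -0.163, 0.297]
contact_force: [-0.8, -2.1, 0.8]
opening: 0.63
finger_force: 41.7
```

send_rows --pt "0.0006 0 0.0015 0 -1" --pt "0.0006 0 0.0015 0 -1"

```text
time: 39.4
eef_pos: [0.6288, -0.0936, 0.1356]
tcp_rot: [0.457, 0.822, -0.163, 0.298]
contact_force: [-3.3, 1.5, 7.3]
opening: 0.631
finger_force: 42.5
```

```bash
python3 tm.py
```

```text
tcp mach x,y,z [ 60.4   0.9 135.6] F mx,my,z [-3.  -2.   7.3]
```

send_rows --pt "0 0 0 0 0.5" --pt "0 0 0 0 0.9" --pt "0 0 0 0 0.9" --pt "0 0 0 0 0.9"

```text
time: 39.8
eef_pos: [0.6273, -0.093, 0.1319]
tcp_rot: [0.457, 0.823, -0.163, 0.295]
contact_force: [0.1, 0.2, -0.7]
opening: 0.951
finger_force: 0.0
```

```bash
python3 tm.py; python3 st.py
```

```text
tcp mach x,y,z [ 5.910e+01 -1.000e-01  1.319e+02] F mx,my,z [-0.1  0.2 -0.7]
t 39.8 q [-0.09, 0.16, 2.01, -0.88, 0.72, -0.04] p [0.6273, -0.093, 0.1319] op 0.951 ff 0.0 F [0.1, 0.2, -0.7]
axes x,y,z [[-0.407, 0.657, -0.635], [0.849, 0.528, 0.002], [0.337, -0.538, -0.773]] tilt 39.42 az -58.0
```

send_rows --pt "0 0 -0.01 0 1" --pt "0 0 -0.03 0 1" --pt "0 0 -0.055 0 1" --pt "0 0 -0.085 0 1" --pt "0.02 0 -0.12 0 1" --pt "0.06 0 -0.15 0 1" --pt "0.06 0 -0.15 0 1"

```text
time: 40.5
eef_pos: [0.5506, 0.0313, 0.2107]
tcp_rot: [0.456, 0.824, -0.161, 0.296]
contact_force: [1.2, 0.6, -0.7]
opening: 0.999
finger_force: 0.0
```

```bash
python3 tm.py
python3 - <<'E'
from h import *
S=ctrl.read_camera("side").max(2)
sp=plane("side",255.25,130.25,.26);print([proj("side",[sp[0],sp[1],z]).round(1).tolist() for z in(.105,.14,.18)])
for r in range(126,188,1): print(r,"".join("%d"%min(9,v//25) for v in S[r,232:290]))
T=ctrl.read_camera("top").max(2)
for r in range(192,214): print(r,"".join("%d"%min(9,v//25) for v in T[r,355:390]))
E
```

```text
tcp mach x,y,z [-87.   -3.4 210.7] F mx,my,z [ 0.1  1.3 -0.7]
[[254.3, 177.6], [254.5, 167.3], [254.8, 155.2]]
126 1222221111111111111111111111110001245433333332110000000001
127 0111110000000000000011111110000011245644444443210000001000
128 0000000000000000000001111110000111234644444443210010000000
129 0000000000000000000001111110000011223432233332110110000000
130 0000000000000000000001111100000111112222112211100010000110
131 0000000000000000000000001000001111111121111111010000000000
132 0000000000000000000000000000011111111111111111000000001100
133 0000000000000000000000000000011111111011111110000000011100
134 0000000000000000000000000000011111100011111221000010111100
135 0000000000000000000000000000001111001011111222100010000001
136 0000000000000000000000000001101111100011211222110011000100
137 0000000000000000000000000001001110000011111122100110011000
138 0000000000000000000000000011100000000001111121100000000000
139 0000000000000000000000000011111110011001111111100011110001
140 0000000000000000000000000001111100111011111110001112221001
141 0000000000000000000000000001111001121111
[... 3096 characters left out ...]
77776322222222222222
197 75201110000024777776422222222222222
198 77510111000003677777642222222222222
199 77620011100001467777652222222222221
200 77652011110000257777653222222222222
201 76665101110000136776665522222222222
202 66666201111000014776665742222222222
203 66666410111100014677655762222222222
204 66666651011112223567765664222232211
205 76667763011125322347776666323231111
206 77777775101136532236777766543211111
207 77777777410014752235676677541111124
208 77777777630002563224566676211111467
209 77777777751000365222577762010124788
210 77777778873000147522478640012367888
211 88888888886300036742365310136788888
212 66666666666300013674221001347677778
213 11111111111000002464100001312111236
```

```bash
python3 -c "
from plant import ctrl
print(ctrl.sign_off())"
```

```text
the job is handed in; nothing more can be done
None
```

I handed the job in at about 41 s. The grille lies flat on the upper runners over its pin, and the small white cup stands upright on it under the spout, released; three things to know are an early 89 N wrist reading (arm at its joint limit, no contact seen), a first insertion that jammed at about 32 N so I re-gripped the grille, and the tin, jar and spoon not being re-checked at the end.

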